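Canister tower with a jar from the lazy Susan

ROBOT

A 6-joint arm with a two-finger parallel gripper is mounted at the origin on the work surface. World frame = base frame: x ahead of the robot, y to its left, z up, the work surface at z = 0. Lengths are in mm, angles in rad, forces in N, time in s.
With the tool pointing down it reaches from about 300 to 775 mm from the base axis. Payload 14.6 kg.
Tool frame: the origin (TCP) lies between the finger pads; the fingertips stand 22 mm ahead of it and the grasp point (between the pads) lies 3 mm ahead of it (manip.tcp_to_tips is the distance from the TCP to the fingertips, in mm); y points along the fingers, z is the direction in which the jaws open and shut, and the axes are right-handed (so a half turn about y gives the same grasp; the last joint's range is limited). The gripper opens to 94 mm and grips with 3 to 60 N. Pads are 16 mm wide; open, the fingers measure 119 mm over their backs; the gripper's body (75 mm by 177 mm) begins 78 mm behind the grasp point.
Start: joints at [1.146, 0.3, 1.521, -0, 1.321, -0.067], TCP at [192.615, 515.159, 227.446] pointing down, gripper open.
Joint ranges: [-3.03, 3.03], [-0.79, 2.21], [0.23, 2.52], [-1.04, 4.18], [0, 3.07], [-2.55, 2.55]. Speed limits (rad/s): [2.22, 2.22, 2.57, 3.14, 3.14, 3.14].

INTERFACE

Orientations are given as [roll, pitch, yaw] about the fixed x, y, z axes, in that order (R = Rz(yaw) Ry(pitch) Rx(roll)).
In Python, from cell import manip gives the robot as it stands.
- The arm moves only by the shell command python3 -m jog 'ROWS' [OPENING] [FORCE]. ROWS is JSON, one flat list of numbers, 6 for each row, row after row: the shift along the tool's x, y, z in mm, then the turn, a rotation vector about the tool's x, y, z in degrees. A call has 1 to 10 rows; each row is the pose to reach, as a shift and turn from the pose commanded when the call began, along the tool's axes at that moment; what a row does not reach only later rows make up. A row lasts 1/12 s, in which the tool goes at most 41.7 mm and 7.16 degrees, less where a joint would pass 70% of its speed; a pose out of reach is approached as far as the arm can. A call with a gripper value outside its range is refused whole. OPENING is the finger opening in mm, from 0 to 94, set as the call begins (- or left out, the last holds). The fingers move at their own pace and stop on an object; FORCE is the grip in N (left out, the last holds). Time passes only in rows, so rows that repeat a pose let the fingers close. It gives the time, the measured TCP pose, the force and the opening at its end, in the units of the state.
- manip.read_state(): the state, without advancing time (a new reading comes with each control period).
- manip.camera(name): name is "side" or "top" or "wrist"; returns a dict with "img" (384x512x3 uint8, red, green, blue), "intrinsics" (3x3 intrinsics, pixels), "origin" and "orientation" of the camera in the world. Camera axes: x right, y down, z forward; pixel columns grow to the right and rows downward; lengths in mm; the calibration is good to about 2 mm. A picture is of the moment at which its call begins. There is no depth.
- manip.sign_off(): hands the job in, once; it reports no verdict.
Trained networks look in a picture, given as the dict that the camera call returned (one of the last four; its "shot" number tells which), for a name from the list of things; names that differ only in an ending like _2 or _b are one class to them, and where a whole thing is asked for, a point or a joint stands for the part that bears it (a point fixed in the world has none). Each returns a list of dicts, best first, with "score" (0 to 1); they miss things now and then, are a little off and sometimes report something else, mostly with a low value. They report only what shows in the picture. A call takes as long as a camera call.
- manip.masks_of(thing, picture): "pixels" (384x512 bool, what is visible of it) and "xy" ([column, row] in pixels, amid what is visible of it).
- manip.tip_of(thing, picture): "xy" ([column, row] in pixels: a listed point, or the origin of a listed thing).
The state is a dict: "clock": time; "joints": joint angles; "qd": joint speeds; "effort": joint torques, N m; "eef_pos": TCP position; "eef_rot": TCP orientation; "wrist_force": force on the tool from outside, world axes, zero at the start; "moment": the same for the moment, N m; "finger_gap": finger opening in mm.
Only numpy, scipy, OpenCV 4.12 (cv2) and the standard library are available. Lean on these libraries where they do the work, as an engineer would, in place of code of your own. Each camera call takes 0.05 s, during which the arm holds its last target.

TASK

Build one upright tower on the wooden board: the large canister at the bottom, the medium one on it, the small one on that, and the round amber jar on the very top, each centred on the one below. The jar stands on the lazy Susan: turn the lazy Susan until the jar, still standing in its bay, is in front, at the black tongue of the stand, and only then take it out. Leave the other two containers standing on the lazy Susan and do not disturb the food tin on the table.

Things in the scene. Friction and masses are not known exactly. Their poses are not given: they have to be found in the camera images.
- large: Large square storage canister, frosted grey with a flat white lid that has a grey disc in its middle: 64 x 64 mm, 70 mm high, about 220 g, rigid and closed. Origin at the centre of its underside, z up, x and y square to its sides. Stands upright on the table at the start.
- medium: Medium canister of the same make: 54 x 54 mm, 60 mm high, about 150 g. Origin at the centre of its underside, z up, x and y square to its sides.
- small: Small canister of the same make: 44 x 44 mm, 50 mm high, about 100 g. Origin at the centre of its underside, z up, x and y square to its sides.
- jar: Round amber glass spice jar with a steel lid: diameter 42 mm, 58 mm high, flat top and underside, about 120 g. Origin at the centre of its underside, z up. Starts upright in one of the three occupied bays of the lazy Susan, never the front one.
- board: Fixed square wooden board on the table, 110 x 110 mm, 12 mm thick; the tower stands on its middle. Origin at the centre of its underside.
- turntable: Lazy Susan disc, radius 130 mm, turns freely, stays where left. Origin: axis, underside; containers stand on its top face, 10 mm higher. Rim and 4 dividers (diagonal to x, y) rise 12 mm above that face; bay centres lie 90 mm out along +x, +y, -x (empty, starts in front), -y. Round black knob on the axis: diameter 40, 105 to 135 mm above the origin; grip from above.
- front (a point): The pick-up place in front of the lazy Susan, a point fixed to its stand: above the black tongue that sticks out from under the disc on the robot's side, 90 mm from the axis and at the height of the disc's top face (28 mm above the table). Here the jar must be brought by turning.
- square_tin: Bystander on the lazy Susan: square aluminium spice tin with a small black top, 42 x 42 mm, 66 mm high. Origin at the centre of its underside, z up.
- green_bottle: Bystander on the lazy Susan: green bottle with a narrow black cap, diameter 34 mm, 64 mm high; it stands loose and could tip if the disc is jerked. Origin at the centre of its underside, z up.
- tin: Bystander on the table, beyond the canisters: food tin with a paper label, diameter 72 mm, 85 mm high. Origin at the centre of its underside, z up.

How it is judged:
By the outcome, as a careful person would: the job done as asked, in the order asked, and still so for the second after the job is handed in, with the robot touching nothing.
It also fails if it takes over 122 s, if anything falls off the work surface, if the arm or the gripper's body presses on something with over 40 N, if the wrist force passes 120 N, or if a joint passes its speed limit or range.

## Working session

There is one attempt and no reset: what is moved stays moved. The work goes in short steps, Python scripts to look and compute and a shell command to move; the robot and the scene stay as the last step left them, time stands still between calls to the robot, and variables do not carry over. Pictures are saved under pics/ and viewed, and the job is handed in when it is done.

```bash
ls; mkdir -p pics; python3 - <<'E'
from cell import manip
import cv2
s=manip.read_state(); print({k:s[k] for k in('clock','eef_pos','eef_rot','finger_gap','wrist_force')})
for n in("side","top","wrist"):
    p=manip.camera(n); cv2.imwrite(f"pics/{n}0.png",p["img"][:,:,::-1])
    print(n,p["intrinsics"],p["origin"],p["orientation"])
    for t in "large medium small jar board turntable front square_tin green_bottle tin".split():
        try:
            print(t,"tip",[(x["xy"],round(x["score"],2)) for x in manip.tip_of(t,p)[:2]],"mask",[(x["xy"],round(x["score"],2)) for x in manip.masks_of(t,p)[:2]] if t!='front' else '')
        except Exception as e: print(t,e)
E
```

```text
pics
{'clock': 0.0, 'eef_pos': array([192.52717696, 514.94395257, 226.88813071]), 'eef_rot': array([-1.57198933e+00,  5.30316513e-05, -3.57771758e-01]), 'finger_gap': 93.68770160297736, 'wrist_force': array([-0.27389224, -0.63782981, -0.02232454])}
side [[357.11655452   0.         256.43330351]
 [  0.         357.11655452 196.95454947]
 [  0.           0.           1.        ]] [ 602.93332778 -577.90468332  743.8309088 ] [-2.43017462 -0.01592798  0.00268729]
large tip [([256.3, 241.2], 0.58)] mask [([252.2, 229.7], 0.81)]
medium tip [([193.1, 233.1], 0.87), ([210.6, 137.5], 0.56)] mask [([192.3, 223.8], 0.75)]
small tip [([176.9, 310.2], 0.87), ([194.0, 230.0], 0.53)] mask [([173.0, 302.5], 0.56)]
jar tip [([264.1, 156.6], 0.54)] mask [([263.3, 147.7], 0.58)]
board tip [([258.5, 315.6], 0.68)] mask [([259.0, 316.9], 0.8)]
turntable tip [([240.6, 149.8], 0.93), ([320.0, 261.4], 0.2)] mask [([236.8, 147.0], 0.57)]
front tip [([210.2, 159.7], 0.45)] mask 
square_tin tip [([253.6, 131.9], 0.58)] mask [([254.6, 123.9], 0.67)]
green_bottle tip [([210.3, 137.6], 0.58)] mask [([208.1, 132.0]
[... 644 characters left out ...]
([161.5, 219.1], 0.63)] mask []
front tip [] mask 
square_tin tip [([122.3, 202.2], 0.58)] mask [([117.6, 203.2], 0.93)]
green_bottle tip [([139.7, 256.4], 0.72)] mask [([136.3, 256.0], 0.58)]
tin tip [([318.6, 123.2], 0.93)] mask [([319.9, 120.6], 0.59)]
wrist [[337.66903517   0.         249.50012248]
 [  0.         337.66903517 191.06674883]
 [  0.           0.           1.        ]] [129.14785256 539.71484235 384.36255238] [ 2.90314299e+00 -1.80613249e-03  1.21266934e+00]
large tip [] mask []
medium tip [] mask []
small tip [] mask []
jar tip [] mask []
board tip [] mask []
turntable tip [] mask []
front tip [] mask 
square_tin tip [] mask []
green_bottle tip [] mask []
tin tip [] mask []
```

View pics/top0.png

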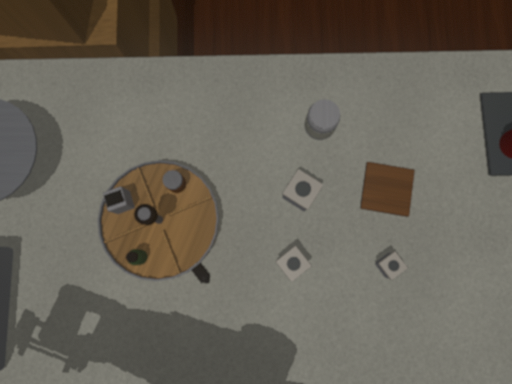

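View pics/side0.png

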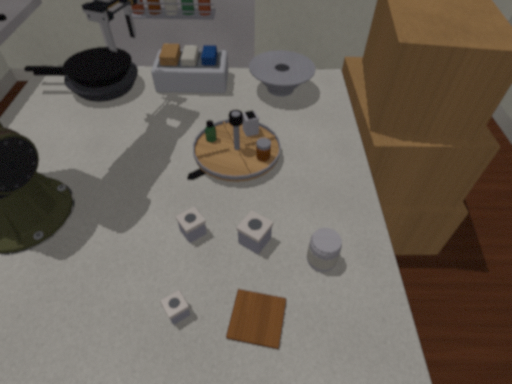

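View pics/wrist0.png

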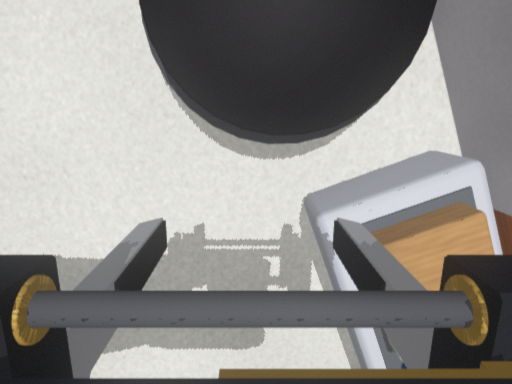

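```bash
cat > h.py <<'E'
from cell import manip
import numpy as np, cv2
from scipy.spatial.transform import Rotation as Ro
from scipy.optimize import minimize
DIM=dict(large=(64,70),medium=(54,60),small=(44,50),jar=(42,58),square_tin=(42,66),green_bottle=(34,64),tin=(72,85),board=(110,12))
ROUND={'jar','green_bottle','tin'}
def shot(n,name=None):
    p=manip.camera(n)
    if name: cv2.imwrite(f"pics/{name}.png",p["img"][:,:,::-1])
    return p
def R(p): return Ro.from_euler('xyz',p["orientation"]).as_matrix()
def proj(p,X):
    c=(np.atleast_2d(X)-p["origin"])@R(p); u=c@np.array(p["intrinsics"]).T
    return u[:,:2]/u[:,2:]
def ray(p,xy):
    d=np.linalg.inv(p["intrinsics"])@np.array([xy[0],xy[1],1.]); d=R(p)@d; return d/np.linalg.norm(d)
def onz(p,xy,z):
    d=ray(p,xy); o=np.array(p["origin"]); return o+d*(z-o[2])/d[2]
def model(t,x,y,yaw,z0):
    w,h=DIM[t]
    if t in ROUND:
        a=np.linspace(0,2*np.pi,40,endpoint=False); q=np.c_[np.cos(a),np.sin(a)]*w/2
    else:
        q=np.array([[1,1],[-1,1],[-1,-1],[1,-1]])*w/2
        c,s=np.cos(yaw),np.sin(yaw); q=q@np.array([[c,s],[-s,c]])
    q=q+[x,y]
    return np.vstack([np.c_[q,np.full(len(q),z0)],np.c_[q,np.full(len(q),z0+h)]])
def hull(p,M): return cv2.convexHull(proj(p,M).astype(np.float32)).reshape(-1,2)
def raster(p,M,S=4):
    im=np.zeros((384*S,512*S),np.uint8)
    cv2.fillPoly(im,[np.round((hull(p,M)+.5)*S*16).astype(np.int32)],1,shift=4)
    return cv2.resize(im.astype(np.float32),(512,384),interpolation=cv2.INTER_AREA)
def getmask(t,p,mn=0.3):
    r=manip.masks_of(t,p)
    return r[0]["pixels"].astype(np.float32) if r and r[0]["score"]>mn else None
def fit(t,views,x0,z0,yaws=None):
    """views: list of (pic,mask)"""
    def cost(v):
        s=0
        for p,m in views:
            r=raster(p,model(t,v[0],v[1],v[2]/50,z0)); i=np.minimum(r,m).sum(); s+=1-i/np.maximum(r,m).sum()
        return s
    best=None
    for yw in ([0] if t in ROUND else (yaws or np.arange(0,1.57,.26))):
        r=minimize(cost,[x0[0],x0[1],yw*50],method='Nelder-Mead',options=dict(initial_simplex=[[x0[0],x0[1],yw*50],[x0[0]+6,x0[1],yw*50],[x0[0],x0[1]+6,yw*50],[x0[0],x0[1],yw*50+8]],xatol=.05,fatol=1e-4,maxiter=150))
        if best is None or r.fun<best.fun: best=r
    return best.x[0],best.x[1],best.x[2]/50,best.fun
E
python3 - <<'E'
from h import *
T=shot("top");S=shot("side")
import pickle
Z=dict(jar=28,square_tin=28,green_bottle=28)
tip={}
for t in DIM:
    z=Z.get(t,0)
    a=manip.tip_of(t,T); b=manip.tip_of(t,S)
    print(t,'tipT',onz(T,a[0]["xy"],z)[:2].round(1) if a else '','tipS',onz(S,b[0]["xy"],z)[:2].round(1) if b else '')
    x0=onz(T,a[0]["xy"],z) if a else onz(S,b[0]["xy"],z)
    mt=getmask(t,T);ms=getmask(t,S)
    for nm,vs in (('T',[(T,mt)]),('S',[(S,ms)]),('TS',[(T,mt),(S,ms)])):
        if any(m is None for _,m in vs): continue
        f=fit(t,vs,x0,z); print('   ',nm,np.round([f[0],f[1],np.degrees(f[2])%90,f[3]],2))
for t in('turntable','front'):
  for p in(T,S):
    a=manip.tip_of(t,p)
    if a: print(t,onz(p,a[0]["xy"],18 if t=='turntable' else 28).round(1))
# knob by eye
for xy in [(147,214)]: print('knob T',onz(T,xy,153))
print('tongue T',onz(T,(202,272),5),'tongueS',onz(S,(196,174),5))
E
```

```text
large tipT [602.8 -77.9] tipS [609.1 -75.3]
    T [ 6.090e+02 -7.837e+01  5.531e+01  6.000e-02]
    S [ 6.0766e+02 -7.7370e+01  5.6740e+01  7.0000e-02]
    TS [ 6.0804e+02 -7.7510e+01  5.7790e+01  1.4000e-01]
medium tipT [448.2 -54.7] tipS [450.5 -60.2]
    T [ 4.5254e+02 -5.4640e+01  3.7260e+01  8.0000e-02]
    S [ 4.5426e+02 -5.2300e+01  3.8320e+01  5.0000e-02]
    TS [ 4.5391e+02 -5.3740e+01  3.8200e+01  1.6000e-01]
small tipT [ 445.3 -260.4] tipS [ 440.9 -260.1]
    T [ 4.4481e+02 -2.6494e+02  3.1370e+01  1.5000e-01]
    S [ 4.4352e+02 -2.6306e+02  3.1070e+01  1.4000e-01]
    TS [ 4.4464e+02 -2.6538e+02  3.0450e+01  2.9000e-01]
jar tipT [628.3 199.8] tipS [631.5 193.7]
    T [6.3063e+02 1.9547e+02 5.2300e+00 1.2000e-01]
    S [6.2990e+02 1.9637e+02 4.2100e+00 1.1000e-01]
    TS [6.3010e+02 1.9566e+02 4.8500e+00 2.3000e-01]
square_tin tipT [590.8 314.9] tipS [591.2 301.6]
    T [5.9149e+02 3.1318e+02 2.2350e+01 8.0000e-02]
    S [5.9181e+02 3.0948e+02 1.2240e+01 1.3000e-01]
    TS [5.9161e+02 3.1336e+02 1.4870e+01 2.2000e-01]
green_bottle tipT [474.7 275.7] tipS [470.7 273. ]
    T [4.7015e+02 2.6888e+02 1.4640e+01 3.4000e-01]
    S [4.7260e+02 2.7503e+02 3.5900e+00 2.6000e-01]
    TS [472.82 271.82   8.15   0.61]
tin tipT [ 774.8 -123.4] tipS [ 770.9 -139.1]
    T [ 7.6484e+02 -1.2688e+02  1.2590e+01  8.0000e-02]
    S [ 7.6784e+02 -1.3067e+02  1.2060e+01  8.0000e-02]
    TS [ 7.6796e+02 -1.2868e+02  8.9300e+00  1.7000e-01]
board tipT [ 606.8 -280.8] tipS [ 614.7 -272.8]
    T [ 6.1471e+02 -2.7466e+02  7.8890e+01  3.0000e-02]
    S [ 6.1428e+02 -2.7561e+02  7.9500e+01  3.0000e-02]
    TS [ 6.1446e+02 -2.7528e+02  7.9040e+01  7.0000e-02]
turntable [555.5 231.3  18. ]
turntable [559.5 236.2  18. ]
front [ 601.2 -273.8   28. ]
front [475.9 183.   28. ]
knob T [551.03643606 227.66561104 153.        ]
tongue T [437.09932826 142.06412508   5.        ] tongueS [438.6236132  143.53150046   5.        ]
```

```bash
python3 - <<'E'
import cv2
a=cv2.imread('pics/top0.png')[140:300,80:240]; cv2.imwrite('pics/tt0.png',cv2.resize(a,(560,560),interpolation=cv2.INTER_CUBIC))
E
```

```text
(no output)
```

View pics/tt0.png

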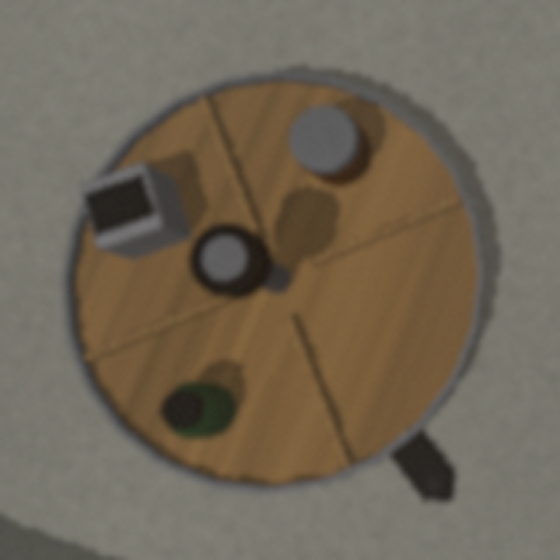

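```bash
cat >> h.py <<'E'
def row(x,y,z,yawdeg,cur=None):
    """shift/turn in tool axes from current commanded (~measured) pose to TCP world x,y,z,yaw(deg)"""
    s=manip.read_state(); P=np.array(s['eef_pos']); e=s['eef_rot']
    if cur is not None: P=np.array(cur[:3]); e=[-np.pi/2,0,np.radians(cur[3])]
    M=Ro.from_euler('xyz',e); G=Ro.from_euler('xyz',[-np.pi/2,0,np.radians(yawdeg)])
    d=M.inv().apply(np.array([x,y,z])-P); r=np.degrees((M.inv()*G).as_rotvec())
    print('row',d.round(1),r.round(2),'rows',np.ceil(max(np.linalg.norm(d)/41.7,np.linalg.norm(r)/7.16)))
def st():
    s=manip.read_state(); print('t%.2f'%s['clock'],'pos',np.round(s['eef_pos'],1),'rpy',np.degrees(s['eef_rot']).round(1),'gap %.1f'%s['finger_gap'],'F',np.round(s['wrist_force'],1),'j',np.round(s['joints'],2))
E
python3 - <<'E'
from h import *
st()
row(608,-77.5,160,-122.2)
row(608,-77.5,160,147.8)
T=shot("top");S=shot("side")
# axis from rim ellipse (z~40) : dark-orange disc segmentation
import math
img=T["img"]; hsv=cv2.cvtColor(img,cv2.COLOR_RGB2HSV)
m=((hsv[...,1]>70)&(hsv[...,0]<25)).astype(np.uint8); m[:, :90]=0; m[:,230:]=0;m[:150]=0;m[300:]=0
cs,_=cv2.findContours(m,cv2.RETR_EXTERNAL,cv2.CHAIN_APPROX_NONE); c=max(cs,key=cv2.contourArea); h=cv2.convexHull(c)
e=cv2.fitEllipse(h); print('ellipse',e,'->',onz(T,e[0],28),onz(T,e[0],40))
# tongue
g=img.max(axis=2)
for p,box in((T,(185,255,215,290)),(S,(182,165,210,183))):
    g=p["img"].max(axis=2); x0,y0,x1,y1=box; sub=g[y0:y1,x0:x1]
    for th in(50,60,70):
        ys,xs=np.nonzero(sub<th)
        if len(xs)<5: continue
        W=np.array([onz(p,(x+x0,y+y0),9)[:2] for x,y in zip(xs,ys)])
        mu=W.mean(0);u,s,v=np.linalg.svd(W-mu); d=v[0]*np.sign(-v[0][0]); print(th,len(xs),mu,np.degrees(np.arctan2(d[1],d[0])),s)
        for zc in((551.5,234),): print('  from axis',np.degrees(np.arctan2(mu[1]-zc[1],mu[0]-zc[0])))
E
```

```text
t4.90 pos [192.6 515.2 227.5] rpy [-90.   -0.  -20.5] gap 94.0 F [0.6 0.  0.1] j [ 1.15  0.3   1.52 -0.    1.32 -0.07]
row [ 596.6   67.5 -409.6] [ -0.  101.7  -0. ] rows 18.0
row [ 596.6   67.5 -409.6] [   0.  -168.3    0. ] rows 24.0
ellipse ((158.3046875, 220.3090362548828), (112.43254089355469, 117.36714172363281), 43.286216735839844) -> [550.46803676 235.09012145  28.        ] [549.33065538 232.28852949  40.        ]
50 168 [435.00771423 143.11468942] -141.84538315002789 [139.85383143  77.41168742]
  from axis -142.03924779293646
60 189 [434.63455193 143.20455761] -142.24380658523367 [153.213301    88.93115886]
  from axis -142.15554798797396
70 209 [435.11477287 143.35133402] -141.64042089899968 [170.27311878  98.31346208]
  from axis -142.0861356591412
50 82 [438.4408734  139.31386437] -144.14017077973762 [113.62543223  54.6822111 ]
  from axis -140.05408902744148
60 97 [439.03831903 140.08808274] -144.4594801412111 [132.88515518  66.02757336]
  from axis -140.13619339625507
70 105 [440.06228821 140.53536181] -146.34582104078294 [143.90507965  71.45835164]
  from axis -140.0128871152797
```

```bash
cat >> h.py <<'E'
def plan(*W):
    s=manip.read_state(); cur=[*s['eef_pos'],np.degrees(s['eef_rot'][2])]
    for w in W: row(*w,cur=cur); cur=w
E
python3 - <<'E'
from h import *
plan((400,219,227,-26),(608,-77.5,120,-32.2),(608,-77.5,48,-32.2),(608,-77.5,120,-77.2),(608,-77.5,120,-122.2),(608,-77.5,48,-122.2))
E
```

```text
row [ 298.     0.4 -204.8] [0.  5.5 0. ] rows 9.0
row [ 316.9  107.  -175.3] [-0.   6.2 -0. ] rows 10.0
row [ 0. 72. -0.] [0. 0. 0.] rows 2.0
row [  0. -72.   0.] [ 0. 45. -0.] rows 7.0
row [0. 0. 0.] [ 0. 45. -0.] rows 7.0
row [ 0. 72. -0.] [0. 0. 0.] rows 2.0
```

```bash

python3 -m jog '[298,0.4,-204.8,0,5.5,0,298,0.4,-204.8,0,5.5,0,298,0.4,-204.8,0,5.5,0,298,0.4,-204.8,0,5.5,0,298,0.4,-204.8,0,5.5,0,298,0.4,-204.8,0,5.5,0,298,0.4,-204.8,0,5.5,0,298,0.4,-204.8,0,5.5,0,298,0.4,-204.8,0,5.5,0,298,0.4,-204.8,0,5.5,0]' 94 20
python3 -m jog '[316.9,107,-175.3,0,6.2,0,316.9,107,-175.3,0,6.2,0,316.9,107,-175.3,0,6.2,0,316.9,107,-175.3,0,6.2,0,316.9,107,-175.3,0,6.2,0,316.9,107,-175.3,0,6.2,0,316.9,107,-175.3,0,6.2,0,316.9,107,-175.3,0,6.2,0,316.9,107,-175.3,0,6.2,0,316.9,107,-175.3,0,6.2,0]'
python3 - <<'E'
from h import *
p=shot("wrist","w1"); st()
for t in("large",):
    a=manip.masks_of(t,p); print([(x["xy"],x["score"]) for x in a])
    if a: print(np.round(fit(t,[(p,a[0]["pixels"].astype(np.float32))],(608,-77.5),0,yaws=[1.0]),3))
plan((608,-77.5,120,-32.2))
E
```

```text
clock: 5.83
eef_pos: [402.1, 215.6, 227.2]
eef_rot: [-1.571, -0.001, -0.458]
wrist_force: [0.1, 0.8, 0.1]
finger_gap: 93.9
clock: 6.67
eef_pos: [609.3, -81.7, 116.9]
eef_rot: [-1.572, 0.002, -0.565]
wrist_force: [-1.4, 0.0, -0.1]
finger_gap: 93.8
t6.72 pos [608.5 -79.7 117.8] rpy [-90.1   0.1 -32.4] gap 93.7 F [ 0.4  0.5 -0.1] j [-0.19  0.55  1.44 -0.    1.16 -1.2 ]
[([253.5, 208.7], 0.6)]
[ 6.08612e+02 -7.84590e+01  9.64000e-01  6.20000e-02]
row [-0.2 -1.2  0.4] [ 0.  -0.1  0. ] rows 1.0
```

View pics/w1.png

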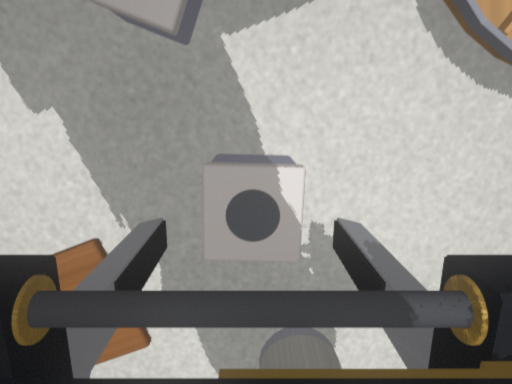

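The picture shows the large canister's lid square between the open fingers (lid centre near [253, 213]), so the fit holds. Squeeze once, regrip at 90°.

```bash

python3 -m jog '[0,30,0,0,0,0,0,55,0,0,0,0,0,72,0,0,0,0,0,72,0,0,0,0]' 94
python3 -m jog '[0,0,0,0,0,0,0,0,0,0,0,0,0,0,0,0,0,0,0,0,0,0,0,0,0,0,0,0,0,0,0,0,0,0,0,0,0,0,0,0,0,0]' 60 15
python3 - <<'E'
from h import *
st()
E
```

```text
clock: 7.1
eef_pos: [606.1, -75.5, 45.3]
eef_rot: [-1.572, 0.005, -0.561]
wrist_force: [-0.7, 0.6, -0.4]
finger_gap: 94.0
clock: 7.68
eef_pos: [608.3, -77.6, 49.1]
eef_rot: [-1.571, -0.001, -0.562]
wrist_force: [-1.9, -0.2, 7.1]
finger_gap: 64.0
t7.68 pos [608.3 -77.6  49.1] rpy [-90.   -0.1 -32.2] gap 64.0 F [-1.9 -0.2  7.1] j [-0.19  0.63  1.48 -0.    1.03 -1.2 ]
```

```bash

python3 -m jog '[0,0,0,0,0,0,0,0,0,0,0,0,0,0,0,0,0,0,0,0,0,0,0,0,0,-25,0,0,0,0,0,-50,0,0,0,0,0,-72,0,0,0,0,0,-72,0,0,0,0]' 94 
python3 -m jog '[0,0,0,0,7,0,0,0,0,0,14,0,0,0,0,0,21,0,0,0,0,0,28,0,0,0,0,0,35,0,0,0,0,0,42,0,0,0,0,0,45,0]'
python3 -m jog '[0,0,0,0,7,0,0,0,0,0,14,0,0,0,0,0,21,0,0,0,0,0,28,0,0,0,0,0,35,0,0,0,0,0,42,0,0,0,0,0,45,0,0,0,0,0,45,0]'
python3 -m jog '[0,30,0,0,0,0,0,55,0,0,0,0,0,72,0,0,0,0,0,72,0,0,0,0]' 94
python3 -m jog '[0,0,0,0,0,0,0,0,0,0,0,0,0,0,0,0,0,0,0,0,0,0,0,0,0,0,0,0,0,0,0,0,0,0,0,0,0,0,0,0,0,0]' 60 25
python3 - <<'E'
from h import *
st()
plan((608,-77.5,130,-122.2),(614.5,-275,130,-101),(614.5,-275,62,-101))
E
```

```text
clock: 8.35
eef_pos: [609.7, -77.8, 124.7]
eef_rot: [-1.568, -0.006, -0.562]
wrist_force: [0.3, 0.3, 1.5]
finger_gap: 93.7
clock: 8.93
eef_pos: [607.8, -77.5, 119.3]
eef_rot: [-1.572, 0.0, -1.355]
wrist_force: [0.0, -0.3, -0.8]
finger_gap: 94.2
clock: 9.6
eef_pos: [607.8, -77.5, 119.3]
eef_rot: [-1.572, -0.0, -2.135]
wrist_force: [-0.2, -0.2, -0.5]
finger_gap: 94.2
clock: 9.93
eef_pos: [606.0, -77.2, 43.9]
eef_rot: [-1.577, -0.002, -2.131]
wrist_force: [-0.5, 0.1, -1.4]
finger_gap: 93.9
clock: 10.52
eef_pos: [608.5, -77.6, 49.0]
eef_rot: [-1.569, 0.001, -2.133]
wrist_force: [-1.3, 0.4, 6.5]
finger_gap: 63.8
t10.52 pos [608.5 -77.6  49. ] rpy [ -89.9    0.  -122.2] gap 63.8 F [-1.3  0.4  6.5] j [-0.19  0.63  1.48 -0.    1.03  0.38]
row [  0.1 -81.   -0.5] [0. 0. 0.] rows 2.0
row [163.7   0.  110.7] [  0.  -21.2  -0. ] rows 5.0
row [ 0. 68. -0.] [0. 0. 0.] rows 2.0
```

```bash

python3 -m jog '[0,-15,0,0,0,0,0,-40,0,0,0,0,0,-65,0,0,0,0,0,-82,0,0,0,0,0,-82,0,0,0,0]' 60
python3 -m jog '[20,0,13,0,-3,0,50,0,34,0,-7,0,80,0,54,0,-11,0,110,0,75,0,-15,0,140,0,95,0,-19,0,155,0,105,0,-21,0,163.7,0,110.7,0,-21.2,0,163.7,0,110.7,0,-21.2,0]'
python3 -m jog '[0,0,0,0,0,0,0,20,0,0,0,0,0,40,0,0,0,0,0,52,0,0,0,0,0,58,0,0,0,0,0,62,0,0,0,0,0,62,0,0,0,0]'
python3 - <<'E'
from h import *
st()
S=shot("side","s1"); w=shot("wrist","w2")
plan((614.5,-275,62,-101))
E
```

```text
clock: 10.93
eef_pos: [609.3, -77.7, 133.7]
eef_rot: [-1.566, 0.002, -2.133]
wrist_force: [0.4, -0.1, -2.0]
finger_gap: 64.1
clock: 11.6
eef_pos: [613.7, -276.5, 128.3]
eef_rot: [-1.573, 0.0, -1.766]
wrist_force: [-0.2, 0.2, -2.7]
finger_gap: 64.1
clock: 12.18
eef_pos: [614.6, -274.5, 67.8]
eef_rot: [-1.571, 0.0, -1.762]
wrist_force: [-0.5, -0.4, -2.0]
finger_gap: 64.3
t12.18 pos [ 614.6 -274.5   67.8] rpy [ -90.    0. -101.] gap 64.3 F [-0.5 -0.4 -2. ] j [-0.47  0.73  1.27  0.    1.15 -0.28]
row [ 0.1  7.  -0.4] [ 0.  0. -0.] rows 1.0
```

View pics/s1.png

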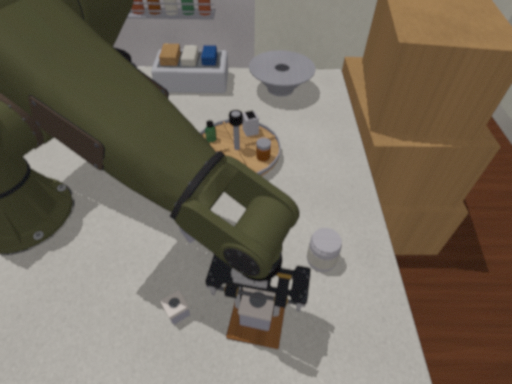

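Canister is held upright over the board (about [258, 312]). Lower, release.

```bash

python3 -m jog '[0,3,0,0,0,0,0,5,0,0,0,0,0,6.5,0,0,0,0,0,6.5,0,0,0,0,0,6.5,0,0,0,0,0,7,0,0,0,0,0,7,0,0,0,0]' 
python3 -m jog '[0,0,0,0,0,0,0,0,0,0,0,0,0,0,0,0,0,0,0,0,0,0,0,0,0,0,0,0,0,0]' 80
python3 -m jog '[0,-10,0,0,0,0,0,-40,0,0,0,0,0,-80,0,0,0,0,0,-120,0,0,0,0,0,-120,0,0,0,0]' 94
python3 - <<'E'
from h import *
st()
plan((453.5,-53.5,110,-51.8))
w=shot("wrist","w3"); a=manip.masks_of("large",w); print([(x["xy"],x["score"]) for x in a])
if a: print(np.round(fit("large",[(w,a[0]["pixels"].astype(np.float32))],(614,-275),12,yaws=[1.38]),3))
E
```

```text
clock: 12.87
eef_pos: [614.5, -275.1, 61.1]
eef_rot: [-1.571, -0.0, -1.763]
wrist_force: [-0.4, 0.2, -1.9]
finger_gap: 63.8
clock: 13.28
eef_pos: [614.5, -275.1, 61.2]
eef_rot: [-1.57, -0.0, -1.763]
wrist_force: [-0.2, 0.3, 0.1]
finger_gap: 80.0
clock: 13.7
eef_pos: [616.7, -276.1, 191.2]
eef_rot: [-1.558, -0.004, -1.763]
wrist_force: [1.2, 0.4, 1.1]
finger_gap: 93.9
t13.70 pos [ 616.7 -276.1  191.2] rpy [ -89.3   -0.2 -101. ] gap 93.9 F [1.2 0.4 1.1] j [-0.48  0.61  1.17  0.    1.35 -0.28]
row [-187.4   81.2 -202.6] [ -0.  -49.2   0. ] rows 7.0
[]
```

View pics/w3.png

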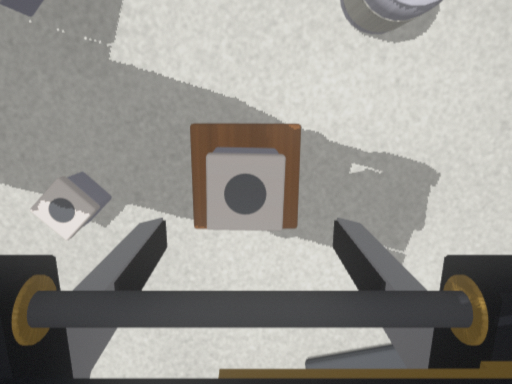

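```bash

python3 - <<'E'
from h import *
w=shot("wrist"); st()
v=w["img"].copy()
for t,z in(("board",0),("large",12)):
    M=model(t,614.5,-275,np.radians(79),z); q=proj(w,M); q=q[len(q)//2:]
    print(t,q.round(1).tolist())
    cv2.polylines(v,[np.round(q*16).astype(np.int32)],True,(255,0,0) if t=='board' else (0,255,0),1,shift=4)
v=cv2.resize(v[90:260,150:350],(800,680),interpolation=cv2.INTER_CUBIC)
cv2.imwrite('pics/w4.png',cv2.resize(v,(700,595))[:,:,::-1])
plan((453.5,-53.5,110,-51.8))
E
```

```text
t13.85 pos [ 614.4 -275.   181.4] rpy [ -90.   -0. -101.] gap 94.8 F [-0.2  1.1 -1.3] j [-0.48  0.61  1.18 -0.    1.35 -0.28]
board [[190.3, 124.3], [194.7, 232.9], [301.4, 232.7], [305.5, 124.2]]
large [[206.4, 158.6], [208.8, 236.8], [287.4, 236.7], [289.5, 158.5]]
row [-186.7   71.4 -200.2] [ -0.  -49.2   0. ] rows 7.0
```

View pics/w4.png

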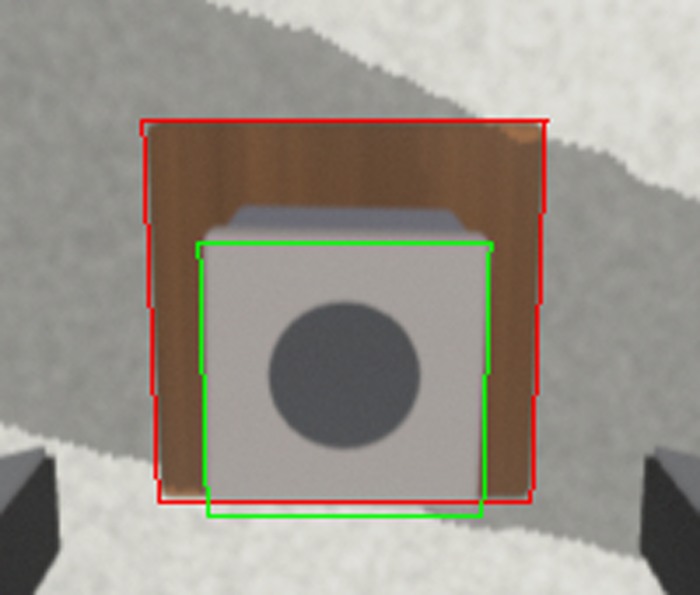

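```bash

python3 - <<'E'
from h import *
plan((540,-165,140,-120),(453.5,-53.5,110,-141.8),(453.5,-53.5,36,-141.8),(453.5,-53.5,110,-51.8))
E
```

```text
row [-93.8  41.4 -94. ] [ 0. 19. -0.] rows 4.0
row [ -53.3   30.  -130.7] [-0.  21.8 -0. ] rows 4.0
row [-0. 74. -0.] [0. 0. 0.] rows 2.0
row [  0. -74.   0.] [ -0. -90.   0.] rows 13.0
```

```bash

python3 -m jog '[-30,10,-30,0,5,0,-60,26,-60,0,12,0,-93.8,41.4,-94,0,19,0,-93.8,41.4,-94,0,19,0,-93.8,41.4,-94,0,19,0]' 94
python3 -m jog '[-13,7,-33,0,5.5,0,-27,15,-65,0,11,0,-40,23,-98,0,16.5,0,-53.3,30,-130.7,0,21.8,0,-53.3,30,-130.7,0,21.8,0,-53.3,30,-130.7,0,21.8,0]' 94
python3 - <<'E'
from h import *
p=shot("wrist","w5"); st()
T=shot("top");S=shot("side","s2")
for nm,q in(("T",T),("S",S)):
    for t,z in(("large",12),("board",0)):
        m=getmask(t,q)
        if m is not None: print(nm,t,m.sum(),np.round(fit(t,[(q,m)],(614.5,-275),z,yaws=[1.38]),3))
plan((453.5,-53.5,110,-141.8))
E
```

```text
clock: 14.27
eef_pos: [537.7, -162.3, 137.4]
eef_rot: [-1.576, -0.001, -2.093]
wrist_force: [-0.0, -0.0, 0.1]
finger_gap: 94.0
clock: 14.77
eef_pos: [453.3, -53.1, 109.3]
eef_rot: [-1.571, -0.001, -2.473]
wrist_force: [0.0, -0.1, -0.1]
finger_gap: 93.9
t14.82 pos [454.1 -53.8 109.7] rpy [ -90.    -0.  -141.7] gap 94.1 F [ 0.4 -0.3  0.4] j [-0.2   0.24  1.9  -0.    1.    0.7 ]
T large 1229.0 [ 6.15836e+02 -2.75496e+02  1.40000e+00  8.80000e-02]
T board 1115.0 [ 6.14345e+02 -2.74943e+02  1.38200e+00  5.50000e-01]
S large 1313.0 [ 6.13147e+02 -2.72869e+02  1.42400e+00  1.10000e-01]
S board 1405.0 [ 6.14809e+02 -2.75809e+02  1.37900e+00  4.99000e-01]
row [-0.1 -0.4 -0.7] [ 0.   -0.02 -0.  ] rows 1.0
```

View pics/w5.png

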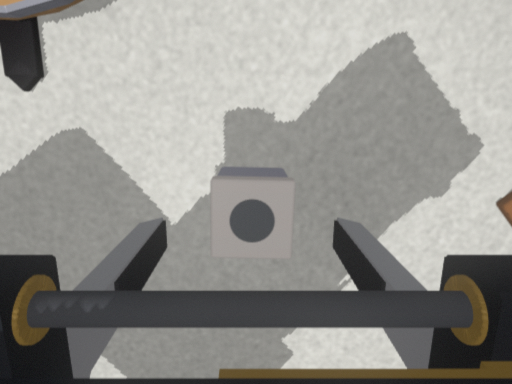

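View pics/s2.png

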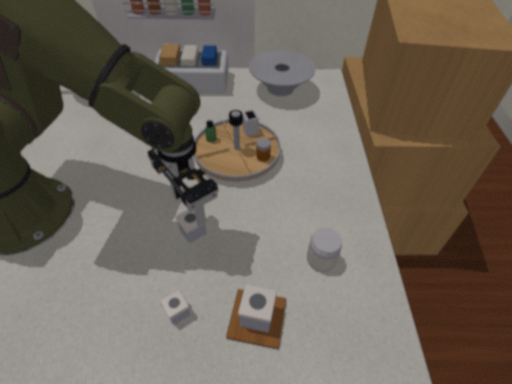

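The large canister stands mid-board within about 1–2 mm (fits from both cameras straddle the board's centre), and the medium's lid is square between the fingers at [252, 218].

```bash

python3 -m jog '[0,25,0,0,0,0,0,50,0,0,0,0,0,66,0,0,0,0,0,74,0,0,0,0,0,74,0,0,0,0]' 94
python3 -m jog '[0,0,0,0,0,0,0,0,0,0,0,0,0,0,0,0,0,0,0,0,0,0,0,0,0,0,0,0,0,0,0,0,0,0,0,0,0,0,0,0,0,0]' 50 15
python3 -m jog '[0,0,0,0,0,0,0,0,0,0,0,0,0,0,0,0,0,0,0,0,0,0,0,0,0,-25,0,0,0,0,0,-50,0,0,0,0,0,-74,0,0,0,0,0,-74,0,0,0,0]' 94
python3 -m jog '[0,0,0,0,-7,0,0,0,0,0,-14,0,0,0,0,0,-21,0,0,0,0,0,-28,0,0,0,0,0,-35,0,0,0,0,0,-42,0,0,0,0,0,-45,0]'
python3 -m jog '[0,0,0,0,-7,0,0,0,0,0,-14,0,0,0,0,0,-21,0,0,0,0,0,-28,0,0,0,0,0,-35,0,0,0,0,0,-42,0,0,0,0,0,-45,0,0,0,0,0,-45,0]'
python3 -m jog '[0,25,0,0,0,0,0,50,0,0,0,0,0,66,0,0,0,0,0,74,0,0,0,0,0,74,0,0,0,0]' 94
python3 -m jog '[0,0,0,0,0,0,0,0,0,0,0,0,0,0,0,0,0,0,0,0,0,0,0,0,0,0,0,0,0,0,0,0,0,0,0,0,0,0,0,0,0,0]' 50 25
python3 - <<'E'
from h import *
st()
plan((453.5,-53.5,160,-51.8),(540,-170,160,-78),(614.5,-275,160,-101),(614.5,-275,125,-101))
E
```

```text
clock: 15.53
eef_pos: [452.9, -53.6, 34.4]
eef_rot: [-1.573, -0.002, -2.475]
wrist_force: [-0.3, 0.5, 0.2]
finger_gap: 93.5
clock: 16.12
eef_pos: [453.7, -53.5, 35.9]
eef_rot: [-1.57, 0.0, -2.475]
wrist_force: [-1.4, -0.7, 2.5]
finger_gap: 54.3
clock: 16.78
eef_pos: [455.3, -53.8, 113.6]
eef_rot: [-1.566, 0.004, -2.475]
wrist_force: [1.0, -0.2, 1.2]
finger_gap: 93.9
clock: 17.37
eef_pos: [453.3, -53.5, 109.0]
eef_rot: [-1.572, 0.0, -1.682]
wrist_force: [0.1, -0.5, 0.2]
finger_gap: 94.1
clock: 18.03
eef_pos: [453.3, -53.5, 109.1]
eef_rot: [-1.571, 0.001, -0.902]
wrist_force: [0.2, 0.9, -0.0]
finger_gap: 94.0
clock: 18.45
eef_pos: [452.7, -53.3, 34.1]
eef_rot: [-1.573, 0.002, -0.906]
wrist_force: [-0.1, -0.6, 0.2]
finger_gap: 93.7
clock: 19.03
eef_pos: [453.6, -53.6, 35.9]
eef_rot: [-1.571, -0.0, -0.904]
wrist_force: [-1.6, 0.8, 4.2]
finger_gap: 53.3
t19.03 pos [453.6 -53.6  35.9] rpy [-90.   -0.  -51.8] gap 53.3 F [-1.6  0.8  4.2] j [-0.2   0.37  1.94 -0.    0.83 -0.86]
row [-1.000e-01 -1.241e+02 -0.000e+00] [-0. -0.  0.] rows 3.0
row [145.   -0.   -4.1] [-0.  26.2 -0. ] rows 4.0
row [118.2   0.   51. ] [ 0. 23.  0.] rows 4.0
row [ 0. 35. -0.] [0. 0. 0.] rows 1.0
```

```bash

python3 -m jog '[0,-20,0,0,0,0,0,-55,0,0,0,0,0,-90,0,0,0,0,0,-115,0,0,0,0,0,-124,0,0,0,0,0,-124,0,0,0,0]' 50
python3 -m jog '[20,0,-0.5,0,3,0,50,0,-1.5,0,9,0,80,0,-2.5,0,15,0,110,0,-3.5,0,21,0,145,0,-4.1,0,26.2,0,145,0,-4.1,0,26.2,0]'
python3 -m jog '[28,0,12,0,5.5,0,56,0,24,0,11,0,80,0,34,0,16,0,100,0,43,0,20,0,113,0,49,0,22,0,118.2,0,51,0,23,0,118.2,0,51,0,23,0]'
python3 -m jog '[0,10,0,0,0,0,0,20,0,0,0,0,0,30,0,0,0,0,0,36,0,0,0,0,0,39,0,0,0,0,0,39,0,0,0,0,0,39,0,0,0,0]'
python3 - <<'E'
from h import *
st(); plan((614.5,-275,118,-101))
shot("side","s3");shot("wrist","w6")
E
```

```text
clock: 19.53
eef_pos: [454.2, -53.6, 161.1]
eef_rot: [-1.569, -0.002, -0.904]
wrist_force: [0.9, 0.6, -2.4]
finger_gap: 54.2
clock: 20.03
eef_pos: [541.2, -173.5, 156.3]
eef_rot: [-1.573, 0.001, -1.37]
wrist_force: [-0.6, 0.7, -2.2]
finger_gap: 54.1
clock: 20.62
eef_pos: [614.0, -275.3, 156.9]
eef_rot: [-1.574, 0.001, -1.764]
wrist_force: [-0.3, -0.0, -1.8]
finger_gap: 53.8
clock: 21.2
eef_pos: [614.5, -274.9, 120.8]
eef_rot: [-1.571, -0.0, -1.763]
wrist_force: [-0.6, -0.3, -1.8]
finger_gap: 54.2
t21.20 pos [ 614.5 -274.9  120.8] rpy [ -90.   -0. -101.] gap 54.2 F [-0.6 -0.3 -1.8] j [-0.48  0.67  1.24 -0.    1.24 -0.28]
row [0.1 2.8 0. ] [0.   0.01 0.  ] rows 1.0
```

View pics/w6.png

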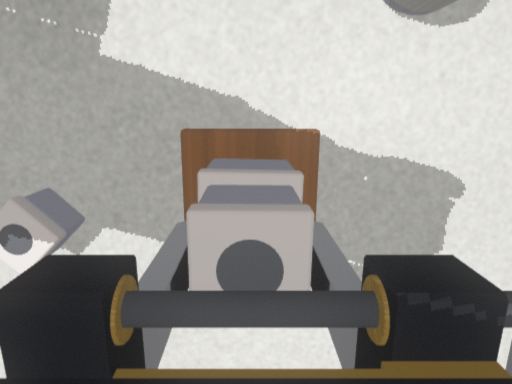

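```bash

python3 -m jog '[0,1.5,0,0,0,0,0,2.5,0,0,0,0,0,3,0,0,0,0,0,3,0,0,0,0]' 
python3 -m jog '[0,0,0,0,0,0,0,0,0,0,0,0,0,0,0,0,0,0,0,0,0,0,0,0,0,0,0,0,0,0]' 72
python3 -m jog '[0,-10,0,0,0,0,0,-40,0,0,0,0,0,-80,0,0,0,0,0,-90,0,0,0,0,0,-90,0,0,0,0,0,-90,0,0,0,0]' 94
python3 - <<'E'
from h import *
st()
plan((530,-270,190,-125),(444.5,-264.5,110,-149.5),(444.5,-264.5,30,-149.5))
w=shot("wrist","w7")
E
```

```text
clock: 21.63
eef_pos: [614.5, -275.1, 118.0]
eef_rot: [-1.57, -0.0, -1.763]
wrist_force: [-0.7, 1.1, 0.7]
finger_gap: 54.1
clock: 22.05
eef_pos: [614.5, -275.0, 117.7]
eef_rot: [-1.571, -0.0, -1.763]
wrist_force: [-0.6, 0.3, -0.6]
finger_gap: 72.1
clock: 22.55
eef_pos: [614.5, -275.0, 208.3]
eef_rot: [-1.57, -0.0, -1.763]
wrist_force: [-0.1, 0.2, -1.3]
finger_gap: 94.1
t22.55 pos [ 614.5 -275.   208.3] rpy [ -89.9   -0.  -101. ] gap 94.1 F [-0.1  0.2 -1.3] j [-0.48  0.59  1.15 -0.    1.4  -0.28]
row [ 11.2  18.3 -83.9] [-0. 24.  0.] rows 4.0
row [ 44.5  80.  -73.2] [ 0.  24.5 -0. ] rows 4.0
row [ 0. 80. -0.] [0. 0. 0.] rows 2.0
```

View pics/w7.png

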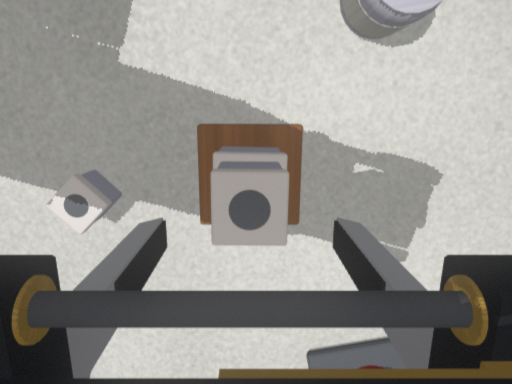

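Medium sits square on large, lid centre [249, 208]. On to the small one.

```bash

python3 -m jog '[3,5,-25,0,7,0,6,10,-50,0,14,0,9,15,-70,0,20,0,11.2,18.3,-83.9,0,24,0,11.2,18.3,-83.9,0,24,0]' 94
python3 -m jog '[13,20,-22,0,7,0,26,45,-44,0,14,0,37,66,-60,0,20,0,44.5,80,-73.2,0,24.5,0,44.5,80,-73.2,0,24.5,0,44.5,80,-73.2,0,24.5,0]' 94
python3 - <<'E'
from h import *
p=shot("wrist","w8"); st()
T=shot("top");S=shot("side")
for nm,q in(("T",T),("S",S)):
    for t,z in(("large",12),("medium",82)):
        m=getmask(t,q)
        if m is not None: print(nm,t,m.sum(),np.round(fit(t,[(q,m)],(614.5,-275),z,yaws=[1.38]),3))
plan((444.5,-264.5,30,-149.5))
E
```

```text
clock: 23.02
eef_pos: [527.6, -269.7, 187.5]
eef_rot: [-1.574, -0.0, -2.186]
wrist_force: [0.0, -0.2, -0.3]
finger_gap: 94.2
clock: 23.52
eef_pos: [444.8, -264.5, 109.1]
eef_rot: [-1.572, -0.0, -2.606]
wrist_force: [1.0, 0.5, 0.0]
finger_gap: 93.9
t23.57 pos [ 445.6 -264.8  109.9] rpy [ -90.     0.  -149.3] gap 94.1 F [ 0.1 -0.2 -0.4] j [-0.61  0.36  1.73  0.    1.05  0.43]
T large 498.0 [ 613.702 -272.066    1.402    0.629]
T medium 1005.0 [ 6.15045e+02 -2.73211e+02  1.43200e+00  1.14000e-01]
S large 571.0 [ 6.14507e+02 -2.72519e+02  1.39200e+00  6.14000e-01]
S medium 1141.0 [ 6.13540e+02 -2.73061e+02  1.41100e+00  7.80000e-02]
row [ 0.5 79.7 -0.3] [0.   0.07 0.  ] rows 2.0
```

View pics/w8.png

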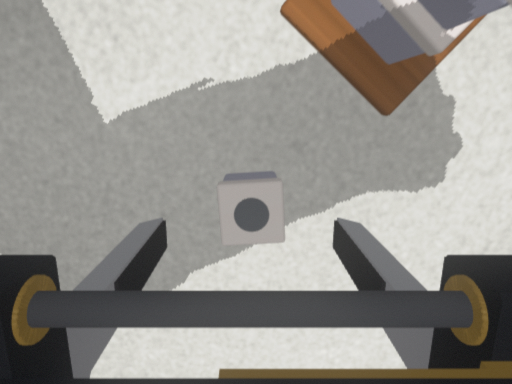

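```bash

python3 -m jog '[0,25,0,0,0,0,0,50,0,0,0,0,0,70,0,0,0,0,0,80,0,0,0,0,0,80,0,0,0,0]' 94
python3 -m jog '[0,0,0,0,0,0,0,0,0,0,0,0,0,0,0,0,0,0,0,0,0,0,0,0,0,0,0,0,0,0,0,0,0,0,0,0,0,0,0,0,0,0,0,0,0,0,0,0]' 40 12
python3 -m jog '[0,0,0,0,0,0,0,0,0,0,0,0,0,0,0,0,0,0,0,0,0,0,0,0,0,-25,0,0,0,0,0,-50,0,0,0,0,0,-80,0,0,0,0,0,-80,0,0,0,0]' 94
python3 -m jog '[0,0,0,0,-7,0,0,0,0,0,-14,0,0,0,0,0,-21,0,0,0,0,0,-28,0,0,0,0,0,-35,0,0,0,0,0,-42,0,0,0,0,0,-45,0]'
python3 -m jog '[0,0,0,0,-7,0,0,0,0,0,-14,0,0,0,0,0,-21,0,0,0,0,0,-28,0,0,0,0,0,-35,0,0,0,0,0,-42,0,0,0,0,0,-45,0,0,0,0,0,-45,0]'
python3 -m jog '[0,25,0,0,0,0,0,50,0,0,0,0,0,70,0,0,0,0,0,80,0,0,0,0,0,80,0,0,0,0]' 94
python3 -m jog '[0,0,0,0,0,0,0,0,0,0,0,0,0,0,0,0,0,0,0,0,0,0,0,0,0,0,0,0,0,0,0,0,0,0,0,0,0,0,0,0,0,0,0,0,0,0,0,0]' 40 25
python3 - <<'E'
from h import *
st()
plan((444.5,-264.5,210,-59.5),(530,-270,210,-80),(614.5,-275,210,-101),(614.5,-275,173,-101))
E
```

```text
clock: 24.28
eef_pos: [443.8, -263.9, 27.7]
eef_rot: [-1.574, -0.001, -2.609]
wrist_force: [-0.1, 0.6, 0.6]
finger_gap: 94.1
clock: 24.95
eef_pos: [444.5, -264.5, 29.5]
eef_rot: [-1.571, 0.0, -2.609]
wrist_force: [-1.0, 0.6, 1.5]
finger_gap: 44.5
clock: 25.62
eef_pos: [446.3, -265.6, 114.4]
eef_rot: [-1.564, 0.003, -2.609]
wrist_force: [0.2, 0.0, 1.1]
finger_gap: 92.5
clock: 26.2
eef_pos: [444.4, -264.4, 109.0]
eef_rot: [-1.571, 0.0, -1.817]
wrist_force: [-0.7, 0.7, 0.2]
finger_gap: 93.7
clock: 26.87
eef_pos: [444.4, -264.4, 109.1]
eef_rot: [-1.571, 0.0, -1.036]
wrist_force: [-0.3, 0.4, 0.4]
finger_gap: 93.8
clock: 27.28
eef_pos: [443.6, -263.8, 27.4]
eef_rot: [-1.572, 0.003, -1.04]
wrist_force: [0.0, 0.5, -0.0]
finger_gap: 94.5
clock: 27.95
eef_pos: [444.5, -264.5, 29.4]
eef_rot: [-1.571, -0.0, -1.038]
wrist_force: [0.1, -0.2, 3.0]
finger_gap: 44.6
t27.95 pos [ 444.5 -264.5   29.4] rpy [-90.   -0.  -59.5] gap 44.6 F [ 0.1 -0.2  3. ] j [-0.61  0.49  1.78 -0.    0.88 -1.14]
row [   0.  -180.6    0. ] [ 0. -0.  0.] rows 5.0
row [48.1  0.  70.9] [-0.  20.5 -0. ] rows 3.0
row [19.6  0.  82.3] [ 0. 21.  0.] rows 3.0
row [ 0. 37. -0.] [0. 0. 0.] rows 1.0
```

```bash

python3 -m jog '[0,-20,0,0,0,0,0,-55,0,0,0,0,0,-90,0,0,0,0,0,-130,0,0,0,0,0,-160,0,0,0,0,0,-180.6,0,0,0,0,0,-180.6,0,0,0,0]' 40
python3 -m jog '[8,0,12,0,4,0,20,0,30,0,9,0,33,0,49,0,15,0,48.1,0,70.9,0,20.5,0,48.1,0,70.9,0,20.5,0]'
python3 -m jog '[5,0,20,0,5,0,10,0,42,0,11,0,15,0,63,0,16,0,18.5,0,77,0,20,0,19.6,0,82.3,0,21,0,19.6,0,82.3,0,21,0,19.6,0,82.3,0,21,0]'
python3 -m jog '[0,10,0,0,0,0,0,20,0,0,0,0,0,29,0,0,0,0,0,34,0,0,0,0,0,36,0,0,0,0,0,36,0,0,0,0,0,36,0,0,0,0]'
python3 - <<'E'
from h import *
st(); plan((614.5,-275,171.4,-101))
shot("side","s4");shot("wrist","w9")
E
```

```text
clock: 28.53
eef_pos: [445.6, -265.2, 214.4]
eef_rot: [-1.568, -0.006, -1.038]
wrist_force: [0.7, -0.2, -0.4]
finger_gap: 44.2
clock: 28.95
eef_pos: [532.4, -269.5, 207.7]
eef_rot: [-1.572, 0.001, -1.402]
wrist_force: [-0.2, 0.7, -1.0]
finger_gap: 44.5
clock: 29.53
eef_pos: [613.7, -274.9, 209.0]
eef_rot: [-1.572, 0.0, -1.76]
wrist_force: [-0.4, -0.1, -0.9]
finger_gap: 44.7
clock: 30.12
eef_pos: [614.5, -275.0, 174.1]
eef_rot: [-1.571, -0.0, -1.763]
wrist_force: [0.2, 0.1, 0.1]
finger_gap: 44.2
t30.12 pos [ 614.5 -275.   174.1] rpy [ -90.   -0. -101.] gap 44.2 F [0.2 0.1 0.1] j [-0.48  0.62  1.19  0.    1.34 -0.28]
row [0.  2.7 0. ] [0. 0. 0.] rows 1.0
```

View pics/w9.png

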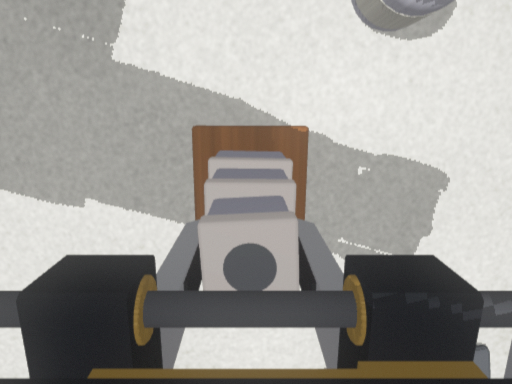

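```bash

python3 -m jog '[0,1.5,0,0,0,0,0,2.5,0,0,0,0,0,2.9,0,0,0,0,0,2.9,0,0,0,0]' 
python3 -m jog '[0,0,0,0,0,0,0,0,0,0,0,0,0,0,0,0,0,0,0,0,0,0,0,0,0,0,0,0,0,0]' 62
python3 -m jog '[0,-10,0,0,0,0,0,-35,0,0,0,0,0,-60,0,0,0,0,0,-80,0,0,0,0,0,-80,0,0,0,0,0,-80,0,0,0,0]' 80
python3 - <<'E'
from h import *
st()
plan((585,-20,250,-55),(551,234,230,-10),(551,234,145,-10))
w=shot("wrist","w10")
E
```

```text
clock: 30.55
eef_pos: [614.5, -275.0, 171.5]
eef_rot: [-1.57, -0.0, -1.763]
wrist_force: [-0.5, 0.2, 3.5]
finger_gap: 44.5
clock: 30.97
eef_pos: [614.4, -274.9, 170.9]
eef_rot: [-1.571, 0.0, -1.763]
wrist_force: [-0.4, -0.1, 0.4]
finger_gap: 61.7
clock: 31.47
eef_pos: [614.7, -275.0, 252.6]
eef_rot: [-1.568, -0.001, -1.763]
wrist_force: [1.2, 0.2, -1.4]
finger_gap: 80.2
t31.47 pos [ 614.7 -275.   252.6] rpy [ -89.9   -0.  -101. ] gap 80.2 F [ 1.2  0.2 -1.4] j [-0.48  0.57  1.08 -0.    1.49 -0.28]
row [-244.7    2.6  -77.8] [ -0. -46.   0.] rows 7.0
row [-227.6   20.   117.8] [  0. -45.   0.] rows 7.0
row [ 0. 85. -0.] [0. 0. 0.] rows 3.0
```

View pics/w10.png

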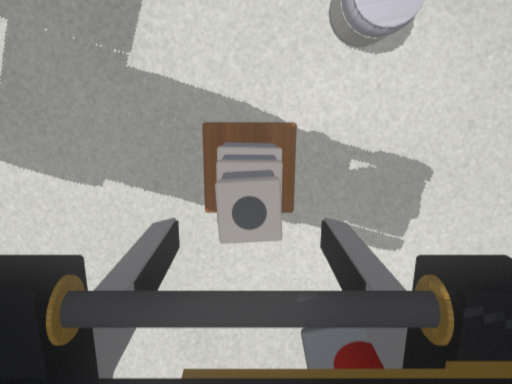

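The three canisters are stacked, small lid centre at [249, 212]. Now to the knob.

```bash

python3 -m jog '[-30,0,-10,0,-6,0,-65,0,-21,0,-12,0,-105,1,-33,0,-19,0,-140,1,-45,0,-26,0,-180,2,-57,0,-33,0,-215,2,-68,0,-40,0,-244.7,2.6,-77.8,0,-46,0,-244.7,2.6,-77.8,0,-46,0]' 80
python3 -m jog '[-35,3,18,0,-7,0,-70,6,36,0,-14,0,-105,9,54,0,-21,0,-140,12,72,0,-28,0,-175,15,91,0,-35,0,-205,18,106,0,-41,0,-227.6,20,117.8,0,-45,0,-227.6,20,117.8,0,-45,0,-227.6,20,117.8,0,-45,0]' 80
python3 - <<'E'
from h import *
w=shot("wrist","w11");T=shot("top");S=shot("side","s5");st()
for nm,q in(("T",T),("S",S),("W",w)):
    for t,z in(("small",142),("medium",82),("jar",28)):
        m=getmask(t,q)
        if m is not None: print(nm,t,m.sum(),np.round(fit(t,[(q,m)],(614.5,-275) if t!='jar' else (630,196),z,yaws=[1.38]),3))
print('knob top proj',proj(w,[[551,234,153]]),proj(T,[[551,234,153]]),proj(S,[[551,234,153]]))
plan((551,234,145,-10))
E
```

```text
clock: 32.18
eef_pos: [583.7, -15.1, 247.5]
eef_rot: [-1.572, 0.002, -0.949]
wrist_force: [1.1, -0.8, 0.3]
finger_gap: 80.0
clock: 32.93
eef_pos: [550.2, 234.5, 227.2]
eef_rot: [-1.572, 0.002, -0.174]
wrist_force: [0.5, -0.6, 0.4]
finger_gap: 80.3
t33.08 pos [551.  232.8 228.2] rpy [-90.    0.  -10.2] gap 79.9 F [-0.2  0.  -0.4] j [ 0.34  0.41  1.37 -0.    1.36 -1.05]
T small 791.0 [ 6.14264e+02 -2.74793e+02  1.45400e+00  1.06000e-01]
T medium 417.0 [ 615.277 -271.45     1.425    0.631]
T jar 404.0 [6.31173e+02 1.94933e+02 3.40000e-02 1.04000e-01]
S small 811.0 [ 6.13962e+02 -2.72776e+02  1.48500e+00  1.19000e-01]
S medium 493.0 [ 6.15332e+02 -2.74787e+02  1.44500e+00  5.94000e-01]
S jar 310.0 [6.30687e+02 1.97840e+02 2.40000e-02 1.01000e-01]
W jar 1977.0 [6.30415e+02 1.96552e+02 8.20000e-02 9.40000e-02]
knob top proj [[247.46173105 208.26003769]] [[143.6697375  214.08042901]] [[234.81170585 112.93300251]]
row [ 0.3 83.5  0.1] [-0.   -0.02  0.  ] rows 3.0
```

View pics/w11.png

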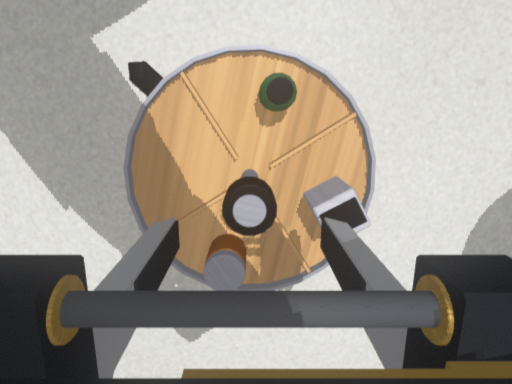

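View pics/s5.png

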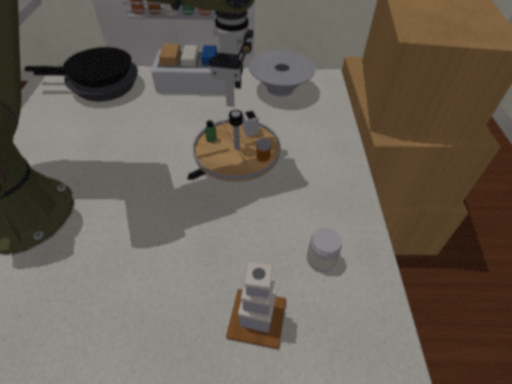

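The wrist view shows the knob at [249, 210], where predicted, with the tongue at [146, 78] and the jar at [227, 262]. Grip the knob and turn smoothly.

```bash

python3 -m jog '[0,20,0,0,0,0,0,45,0,0,0,0,0,65,0,0,0,0,0,78,0,0,0,0,0,84,0,0,0,0,0,84,0,0,0,0,0,84,0,0,0,0]' 80
python3 -m jog '[0,0,0,0,0,0,0,0,0,0,0,0,0,0,0,0,0,0,0,0,0,0,0,0,0,0,0,0,0,0,0,0,0,0,0,0,0,0,0,0,0,0,0,0,0,0,0,0]' 36 15
python3 - <<'E'
from h import *
st()
E
```

```text
clock: 34.12
eef_pos: [550.9, 234.2, 145.1]
eef_rot: [-1.57, -0.001, -0.175]
wrist_force: [1.3, -0.6, 0.9]
finger_gap: 80.0
clock: 34.78
eef_pos: [550.7, 234.3, 144.5]
eef_rot: [-1.57, -0.0, -0.174]
wrist_force: [0.5, 2.8, -0.4]
finger_gap: 39.5
t34.78 pos [550.7 234.3 144.5] rpy [-90.  -0. -10.] gap 39.5 F [ 0.5  2.8 -0.4] j [ 0.34  0.48  1.47  0.    1.19 -1.06]
```

```bash

python3 -m jog '[0,0,0,0,0.2,0,0,0,0,0,0.7,0,0,0,0,0,1.4,0,0,0,0,0,2.3,0,0,0,0,0,3.4,0,0,0,0,0,4.7,0,0,0,0,0,6.2,0,0,0,0,0,7.9,0,0,0,0,0,9.7,0,0,0,0,0,11.5,0]'
python3 - <<'E'
from h import *
st()
E
for i in 1; do
python3 -m jog '[0,0,0,0,1.9,0,0,0,0,0,3.8,0,0,0,0,0,5.7,0,0,0,0,0,7.6,0,0,0,0,0,9.5,0,0,0,0,0,11.4,0,0,0,0,0,13.3,0,0,0,0,0,15.2,0,0,0,0,0,17.1,0,0,0,0,0,19,0]'
python3 -m jog '[0,0,0,0,1.9,0,0,0,0,0,3.8,0,0,0,0,0,5.7,0,0,0,0,0,7.6,0,0,0,0,0,9.5,0,0,0,0,0,11.4,0,0,0,0,0,13.3,0,0,0,0,0,15.2,0,0,0,0,0,16.9,0,0,0,0,0,18.4,0]'
python3 -m jog '[0,0,0,0,1.2,0,0,0,0,0,2.1,0,0,0,0,0,2.7,0,0,0,0,0,3.0,0,0,0,0,0,3.1,0,0,0,0,0,3.1,0]'
done
python3 - <<'E'
from h import *
st();shot("side","s6");shot("wrist","w12")
E
```

```text
clock: 35.62
eef_pos: [550.8, 234.6, 144.5]
eef_rot: [-1.57, -0.0, -0.378]
wrist_force: [2.6, 6.6, -0.7]
finger_gap: 39.8
t35.62 pos [550.8 234.6 144.5] rpy [-89.9  -0.  -21.6] gap 39.8 F [ 2.6  6.6 -0.7] j [ 0.34  0.48  1.47  0.    1.19 -0.85]
clock: 36.45
eef_pos: [551.1, 235.0, 144.5]
eef_rot: [-1.569, -0.0, -0.709]
wrist_force: [4.4, 10.9, -2.9]
finger_gap: 39.7
clock: 37.28
eef_pos: [551.4, 235.3, 144.6]
eef_rot: [-1.567, 0.001, -1.03]
wrist_force: [10.2, 13.1, -5.6]
finger_gap: 39.8
clock: 37.78
eef_pos: [551.5, 235.3, 144.5]
eef_rot: [-1.567, 0.001, -1.083]
wrist_force: [9.8, 13.1, -4.8]
finger_gap: 40.1
t37.78 pos [551.5 235.3 144.5] rpy [-89.8   0.  -62.1] gap 40.1 F [ 9.8 13.1 -4.8] j [ 0.34  0.48  1.47  0.    1.19 -0.15]
```

View pics/w12.png

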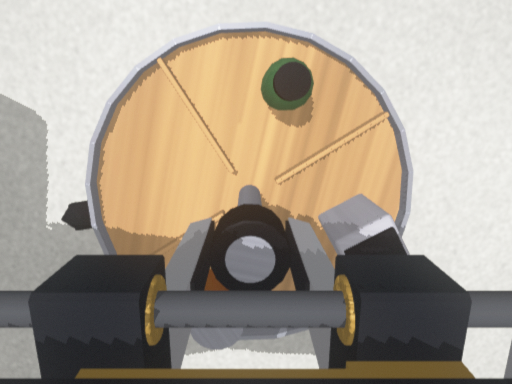

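View pics/s6.png

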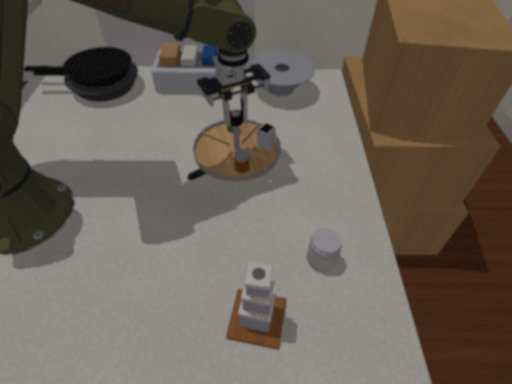

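Jar is turning with the knob (now at [242, 162] in the side view, bottle standing). Side force builds to about 16 N because the grip is a little off axis; ease it over and finish.

```bash

python3 -m jog '[-0.2,0,0.7,0,0,0,-0.5,0,1.4,0,0,0,-0.5,0,1.4,0,0,0,-0.5,0,1.4,0,0,0]'
python3 -m jog '[0,0,0,0,0.2,0,0,0,0,0,0.7,0,0,0,0,0,1.4,0,0,0,0,0,2.3,0,0,0,0,0,3.4,0,0,0,0,0,4.7,0,0,0,0,0,6.2,0,0,0,0,0,7.9,0,0,0,0,0,9.7,0,0,0,0,0,11.5,0]'
python3 -m jog '[0,0,0,0,1.9,0,0,0,0,0,3.8,0,0,0,0,0,5.7,0,0,0,0,0,7.6,0,0,0,0,0,9.5,0,0,0,0,0,11.4,0,0,0,0,0,13.3,0,0,0,0,0,15.2,0,0,0,0,0,17.1,0,0,0,0,0,19,0]'
python3 -m jog '[0,0,0,0,1.9,0,0,0,0,0,3.8,0,0,0,0,0,5.7,0,0,0,0,0,7.6,0,0,0,0,0,9.5,0,0,0,0,0,11.4,0,0,0,0,0,13.3,0,0,0,0,0,15.2,0,0,0,0,0,17.1,0,0,0,0,0,19,0]'
python3 -m jog '[0,0,0,0,1.9,0,0,0,0,0,3.8,0,0,0,0,0,5.7,0,0,0,0,0,7.6,0,0,0,0,0,9.5,0,0,0,0,0,11.2,0,0,0,0,0,12.6,0,0,0,0,0,13.7,0,0,0,0,0,14.4,0,0,0,0,0,14.8,0]'
python3 -m jog '[0,0,0,0,0.1,0,0,0,0,0,0.1,0,0,0,0,0,0.1,0]'
python3 - <<'E'
from h import *
st();shot("side","s7");T=shot("top","t7")
v=T["img"][120:320,60:260]; cv2.imwrite('pics/t7c.png',cv2.resize(v,(600,600),interpolation=cv2.INTER_CUBIC)[:,:,::-1])
S=shot("side")
for nm,q in(("T",T),("S",S)):
    m=getmask("jar",q)
    if m is not None:
        f=fit("jar",[(q,m)],(480,179),28); print(nm,m.sum(),np.round(f,2),np.degrees(np.arctan2(f[1]-235,f[0]-551.5)))
E
```

```text
clock: 38.22
eef_pos: [551.6, 235.4, 144.5]
eef_rot: [-1.571, 0.0, -1.083]
wrist_force: [-1.2, 4.1, 1.6]
finger_gap: 39.9
clock: 39.05
eef_pos: [551.8, 235.5, 144.5]
eef_rot: [-1.57, 0.0, -1.285]
wrist_force: [2.2, 6.5, 0.3]
finger_gap: 39.7
clock: 39.88
eef_pos: [552.3, 235.6, 144.6]
eef_rot: [-1.569, 0.001, -1.616]
wrist_force: [5.7, 7.1, -2.8]
finger_gap: 40.0
clock: 40.72
eef_pos: [552.8, 235.4, 144.6]
eef_rot: [-1.568, 0.002, -1.948]
wrist_force: [11.0, 7.1, -3.8]
finger_gap: 40.0
clock: 41.55
eef_pos: [553.1, 235.2, 144.6]
eef_rot: [-1.568, 0.003, -2.206]
wrist_force: [13.1, 4.7, -5.5]
finger_gap: 40.0
clock: 41.8
eef_pos: [553.1, 235.2, 144.6]
eef_rot: [-1.568, 0.003, -2.207]
wrist_force: [13.7, 5.8, -5.1]
finger_gap: 39.9
t41.80 pos [553.1 235.2 144.6] rpy [ -89.9    0.2 -126.4] gap 39.9 F [13.7  5.8 -5.1] j [ 0.34  0.49  1.46 -0.    1.19  0.98]
T 401.0 [ 4.8059e+02  1.8299e+02 -4.0000e-02  8.0000e-02] -143.74398470754562
S 325.0 [ 4.8223e+02  1.8143e+02 -2.0000e-02  8.0000e-02] -142.28167536510875
```

View pics/t7c.png

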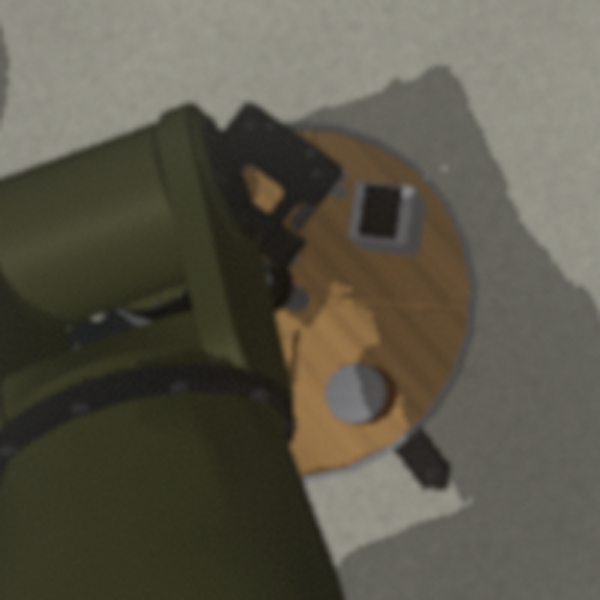

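View pics/s7.png

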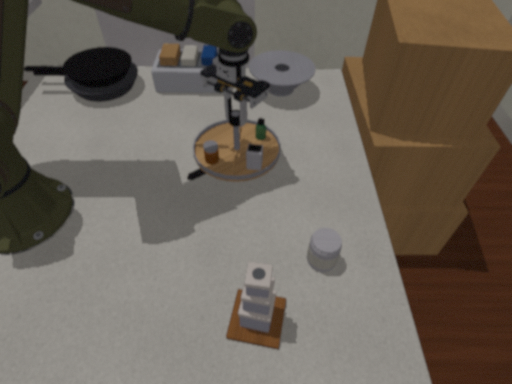

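```bash

python3 -m jog '[0,0,0,0,0,0,0,0,0,0,0,0,0,0,0,0,0,0,0,0,0,0,0,0,0,0,0,0,0,0]' 80
python3 -m jog '[0,-20,0,0,0,0,0,-45,0,0,0,0,0,-70,0,0,0,0,0,-90,0,0,0,0,0,-90,0,0,0,0]' 80
python3 -m jog '[0,0,0,0,-7,0,0,0,0,0,-14,0,0,0,0,0,-21,0,0,0,0,0,-28,0,0,0,0,0,-35,0,0,0,0,0,-42,0,0,0,0,0,-49,0,0,0,0,0,-55,0,0,0,0,0,-55,0]'
python3 -m jog '[0,0,0,0,-7,0,0,0,0,0,-14,0,0,0,0,0,-21,0,0,0,0,0,-28,0,0,0,0,0,-35,0,0,0,0,0,-42,0,0,0,0,0,-49,0,0,0,0,0,-55,0,0,0,0,0,-55,0]'
python3 -m jog '[0,0,0,0,-7,0,0,0,0,0,-14,0,0,0,0,0,-21,0,0,0,0,0,-28,0,0,0,0,0,-35,0,0,0,0,0,-42,0,0,0,0,0,-49,0,0,0,0,0,-54,0,0,0,0,0,-54,0]'
python3 - <<'E'
from h import *
w=shot("wrist","w13");st()
m=getmask("jar",w)
if m is not None: print('W',np.round(fit("jar",[(w,m)],(480,179),28),2))
a=manip.tip_of("front",w); print([(x["xy"],x["score"],onz(w,x["xy"],28)) for x in a])
T=shot("top"); S=shot("side")
for q in(T,S):
    m=getmask("jar",q)
    if m is not None: print(np.round(fit("jar",[(q,m)],(480,179),28),2))
    a=manip.tip_of("front",q); print([(x["xy"],x["score"],onz(q,x["xy"],28)) for x in a])
E
```

```text
clock: 42.47
eef_pos: [551.6, 235.1, 144.4]
eef_rot: [-1.571, -0.0, -2.206]
wrist_force: [0.5, -0.0, 0.4]
finger_gap: 69.3
clock: 42.88
eef_pos: [552.7, 235.6, 238.9]
eef_rot: [-1.567, 0.005, -2.206]
wrist_force: [0.0, -0.0, 1.2]
finger_gap: 80.4
clock: 43.63
eef_pos: [551.4, 235.1, 233.6]
eef_rot: [-1.572, -0.0, -1.241]
wrist_force: [0.2, 0.8, -0.8]
finger_gap: 80.2
clock: 44.38
eef_pos: [551.5, 235.1, 233.9]
eef_rot: [-1.571, 0.001, -0.285]
wrist_force: [0.4, -0.1, -0.9]
finger_gap: 80.1
clock: 45.13
eef_pos: [551.6, 235.2, 234.1]
eef_rot: [-1.571, 0.0, 0.654]
wrist_force: [0.1, -0.2, -0.6]
finger_gap: 80.0
t45.18 pos [551.6 235.2 234.1] rpy [-90.    0.   37.2] gap 80.0 F [ 0.4  0.2 -0.2] j [ 0.34  0.41  1.36 -0.    1.37 -1.88]
W [ 4.8395e+02  1.8264e+02 -1.2000e-01  8.0000e-02]
[]
[ 4.8417e+02  1.8250e+02 -2.6000e-01  1.2000e-01]
[]
[ 4.8145e+02  1.8217e+02 -8.0000e-02  1.5000e-01]
[([211.4, 158.7], 0.69, array([481.33794062, 183.93947903,  28.        ]))]
```

View pics/w13.png

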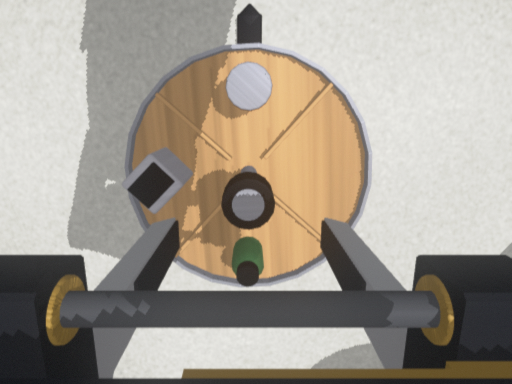

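In the wrist view tongue [249, 22], jar [249, 86] and shaft [248, 170] line up, so the jar is in front (to about 1 mm). All three stand. Now pick it.

```bash

python3 - <<'E'
from h import *
plan((483.2,182.5,180,38),(483.2,182.5,70,38))
E
```

```text
row [-86.4  54.4  -0.1] [-0.   -0.47 -0.  ] rows 3.0
row [  0. 110.  -0.] [0. 0. 0.] rows 3.0
```

```bash

python3 -m jog '[-25,10,0,0,0,0,-50,20,0,0,0,0,-75,35,0,0,0,0,-86.4,50,0,0,-0.5,0,-86.4,54.4,0,0,-0.5,0,-86.4,54.4,0,0,-0.5,0,-86.4,54.4,0,0,-0.5,0]' 80
python3 - <<'E'
from h import *
w=shot("wrist","w14");st()
m=getmask("jar",w)
if m is not None: print('W',np.round(fit("jar",[(w,m)],(483,182),28),2))
plan((483.2,182.5,70,38))
E
```

```text
clock: 46.17
eef_pos: [484.1, 183.0, 180.7]
eef_rot: [-1.571, -0.001, 0.664]
wrist_force: [0.1, -1.1, 0.1]
finger_gap: 79.9
t46.22 pos [484.2 183.1 180.9] rpy [-90.   -0.1  38.1] gap 80.1 F [-0.2  0.1 -0.1] j [ 0.29  0.27  1.67 -0.    1.2  -1.94]
W [4.8271e+02 1.8157e+02 6.0000e-02 6.0000e-02]
row [-1.100e+00  1.108e+02  1.000e-01] [-0.   0.1  0. ] rows 3.0
```

View pics/w14.png

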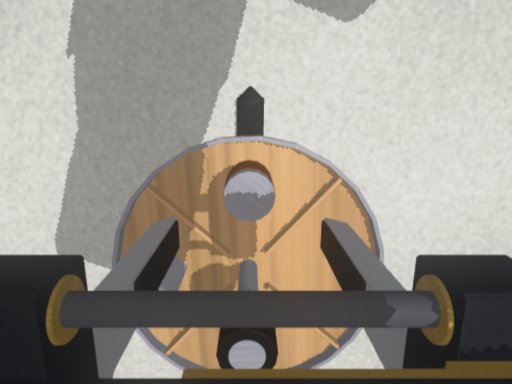

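```bash

python3 -m jog '[-0.5,20,0,0,0,0,-1,45,0,0,0,0,-1,70,0,0,0,0,-1,92,0,0,0,0,-1,104,0,0,0,0,-1,110.5,0,0,0,0,-1,110.5,0,0,0,0,-1,110.5,0,0,0,0]' 80
python3 -m jog '[0,0,0,0,0,0,0,0,0,0,0,0,0,0,0,0,0,0,0,0,0,0,0,0,0,0,0,0,0,0,0,0,0,0,0,0,0,0,0,0,0,0,0,0,0,0,0,0]' 38 25
python3 -m jog '[0,-3,0,0,0,0,0,-10,0,0,0,0,0,-25,0,0,0,0,0,-50,0,0,0,0,0,-75,0,0,0,0,0,-100,0,0,0,0,0,-125,0,0,0,0,0,-150,0,0,0,0,0,-160,0,0,0,0,0,-160,0,0,0,0]'
python3 - <<'E'
from h import *
w=shot("wrist","w15");st()
plan((483.2,182.5,285,38),(530,30,285,0),(585,-130,285,-55),(614.5,-275,285,-101),(614.5,-275,240,-101))
E
```

```text
clock: 46.93
eef_pos: [483.0, 182.2, 70.2]
eef_rot: [-1.571, -0.001, 0.665]
wrist_force: [0.1, -0.2, -0.2]
finger_gap: 80.2
clock: 47.6
eef_pos: [482.5, 181.9, 69.7]
eef_rot: [-1.571, -0.0, 0.665]
wrist_force: [-0.3, 0.7, 2.4]
finger_gap: 41.6
clock: 48.43
eef_pos: [483.1, 182.1, 231.8]
eef_rot: [-1.572, -0.004, 0.665]
wrist_force: [0.5, -0.6, -1.3]
finger_gap: 41.8
t48.48 pos [482.5 181.9 229.8] rpy [-90.   -0.1  38.1] gap 41.7 F [-0.4 -0.5 -1. ] j [ 0.29  0.22  1.62  0.    1.3  -1.95]
row [  0.9 -55.2   0. ] [0.  0.1 0. ] rows 2.0
row [ -57.    0. -149.] [ 0. 38. -0.] rows 6.0
row [  55.   -0. -160.] [-0. 55. -0.] rows 8.0
row [135.7   0.  -59. ] [ 0. 46.  0.] rows 7.0
row [ 0. 45. -0.] [0. 0. 0.] rows 2.0
```

View pics/w15.png

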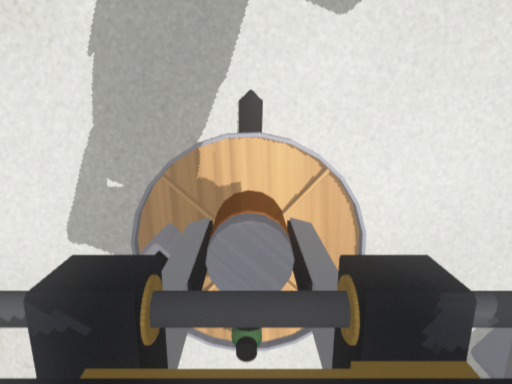

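```bash
python3 - <<'E'
from h import *
w=shot("wrist");s=manip.read_state();P=np.array(s['eef_pos']);Tm=Ro.from_euler('xyz',s['eef_rot'])
def pr(x,up): return proj(w,[P+Tm.apply([x,-up,0])])[0].round(1)
print('small lid expected',pr(0,20.6),pr(-2,20.6),'jar',pr(0,16.3),pr(-2,16.3))
v=w["img"].copy()
a=np.linspace(0,2*np.pi,60)
for x,c in((0,(255,0,0)),(-3,(0,255,0)),(3,(0,0,255))):
    q=np.array([pr(x+21*np.cos(t),16.3) if 0 else proj(w,[P+Tm.apply([x+21*np.cos(t),-16.3,21*np.sin(t)])])[0] for t in a])
    cv2.polylines(v,[np.round(q*16).astype(np.int32)],True,c,1,shift=4)
cv2.imwrite('pics/w16.png',cv2.resize(v[180:310,190:320],(780,600),interpolation=cv2.INTER_CUBIC)[:,:,::-1])
# w9 overlay: predicted small lid outline in same tool frame
v=cv2.imread('pics/w9.png')[:,:,::-1].copy()
for x,c in((0,(255,0,0)),(-3,(0,255,0)),(3,(0,0,255))):
    q=np.array([proj(w,[P+Tm.apply([x+22*i,-20.6,22*j])])[0] for i,j in((1,1),(-1,1),(-1,-1),(1,-1))])
    cv2.polylines(v,[np.round(q*16).astype(np.int32)],True,c,1,shift=4)
cv2.imwrite('pics/w9o.png',cv2.resize(v[180:310,190:320],(780,600),interpolation=cv2.INTER_CUBIC)[:,:,::-1])
E
```

```text
small lid expected [248.7 264.3] [248.7 260.2] jar [248.8 260.1] [248.8 256. ]
```

View pics/w16.png

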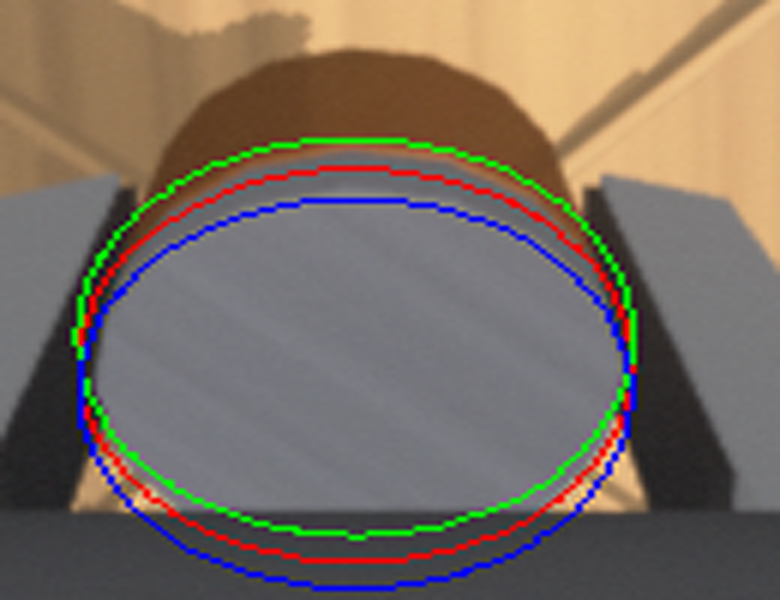

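View pics/w9o.png

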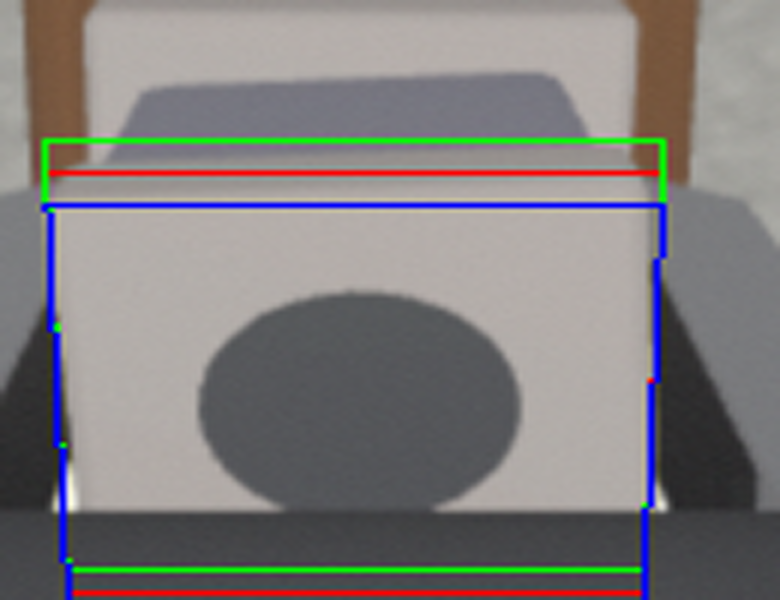

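Held jar's lid centre is within about 1 mm of the grip axis along the jaw width, so carry it to the same place.

```bash

python3 -m jog '[0,-15,0,0,0,0,0,-35,0,0,0,0,0,-50,0,0,0,0,0.9,-55.2,0,0,0,0,0.9,-55.2,0,0,0,0]'
python3 -m jog '[-6,0,-15,0,4,0,-15,0,-40,0,10,0,-25,0,-65,0,17,0,-35,0,-92,0,24,0,-45,0,-118,0,31,0,-53,0,-138,0,36,0,-57,0,-149,0,38,0,-57,0,-149,0,38,0]'
python3 -m jog '[5,0,-15,0,5,0,12,0,-35,0,11,0,19,0,-55,0,18,0,26,0,-75,0,25,0,33,0,-96,0,32,0,40,0,-116,0,39,0,46,0,-135,0,46,0,52,0,-150,0,52,0,55,0,-160,0,55,0,55,0,-160,0,55,0]'
python3 -m jog '[12,0,-5,0,4,0,30,0,-13,0,10,0,52,0,-23,0,17,0,75,0,-33,0,24,0,95,0,-41,0,31,0,113,0,-49,0,37,0,127,0,-55,0,42,0,134,0,-58,0,45,0,135.7,0,-59,0,46,0,135.7,0,-59,0,46,0]'
python3 - <<'E'
from h import *
st();shot("wrist","w17");shot("side","s8")
plan((614.5,-275,237,-101))
E
```

```text
clock: 48.95
eef_pos: [483.3, 182.5, 284.2]
eef_rot: [-1.571, 0.0, 0.665]
wrist_force: [0.9, 0.8, -1.4]
finger_gap: 41.6
clock: 49.62
eef_pos: [530.3, 28.4, 282.9]
eef_rot: [-1.571, 0.003, -0.001]
wrist_force: [0.5, 0.6, -1.4]
finger_gap: 42.0
clock: 50.45
eef_pos: [585.7, -130.2, 283.3]
eef_rot: [-1.572, 0.001, -0.959]
wrist_force: [0.3, 1.0, -1.6]
finger_gap: 41.5
clock: 51.28
eef_pos: [615.5, -273.8, 284.1]
eef_rot: [-1.572, 0.0, -1.758]
wrist_force: [1.4, 0.5, -1.6]
finger_gap: 41.7
t51.28 pos [ 615.5 -273.8  284.1] rpy [ -90.1    0.  -100.7] gap 41.7 F [ 1.4  0.5 -1.6] j [-0.47  0.56  1.02  0.    1.56 -0.29]
row [ 1.7 47.6 -0.7] [0.   0.35 0.  ] rows 2.0
```

View pics/w17.png

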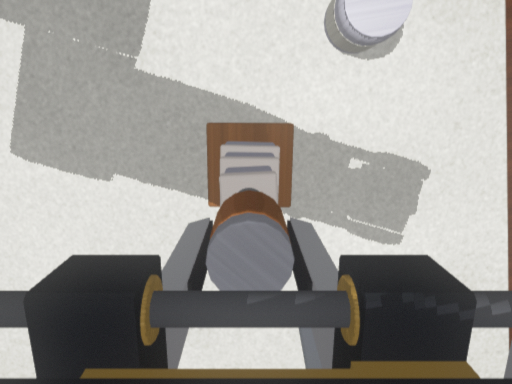

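View pics/s8.png

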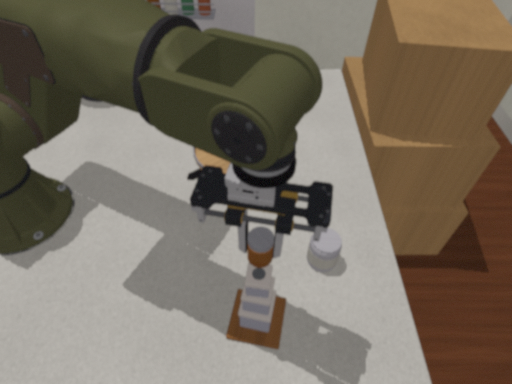

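```bash

python3 -m jog '[0.8,8,-0.3,0,0.2,0,1.3,18,-0.5,0,0.3,0,1.3,28,-0.5,0,0.3,0,1.3,37,-0.5,0,0.3,0,1.3,43,-0.5,0,0.3,0,1.3,46,-0.5,0,0.3,0,1.3,46,-0.5,0,0.3,0,1.3,46,-0.5,0,0.3,0]'
python3 - <<'E'
from h import *
st()
plan((614.5,-275,233.7,-101))
E
```

```text
clock: 52.05
eef_pos: [614.6, -276.1, 238.9]
eef_rot: [-1.571, -0.0, -1.766]
wrist_force: [-0.2, -0.6, -1.6]
finger_gap: 41.8
t52.05 pos [ 614.6 -276.1  238.9] rpy [ -90.    -0.  -101.2] gap 41.8 F [-0.2 -0.6 -1.6] j [-0.48  0.58  1.1   0.    1.46 -0.28]
row [-1.   5.2 -0.3] [ 0.  -0.2  0. ] rows 1.0
```

```bash

python3 -m jog '[-1,1,-0.2,0,0,0,-1.1,2.5,-0.2,0,0,0,-1.1,3.8,-0.2,0,0,0,-1.1,4.6,-0.2,0,0,0,-1.1,5,-0.2,0,0,0,-1.1,5.3,-0.2,0,0,0,-1.1,5.3,-0.2,0,0,0]'
python3 - <<'E'
from h import *
st(); plan((614.5,-275,233.7,-101))
E
```

```text
clock: 52.63
eef_pos: [614.6, -274.9, 233.8]
eef_rot: [-1.57, -0.0, -1.766]
wrist_force: [-1.3, 0.9, 1.6]
finger_gap: 41.5
t52.63 pos [ 614.6 -274.9  233.8] rpy [ -90.    -0.  -101.2] gap 41.5 F [-1.3  0.9  1.6] j [-0.47  0.58  1.11  0.    1.45 -0.28]
row [ 0.1  0.1 -0.1] [ 0.  -0.2 -0. ] rows 1.0
```

Contact felt. Release and retreat.

```bash

python3 -m jog '[0,0,0,0,0,0,0,0,0,0,0,0,0,0,0,0,0,0,0,0,0,0,0,0,0,0,0,0,0,0,0,0,0,0,0,0]' 60
python3 -m jog '[0,-5,0,0,0,0,0,-15,0,0,0,0,0,-30,0,0,0,0,0,-50,0,0,0,0,0,-70,0,0,0,0,0,-85,0,0,0,0,0,-85,0,0,0,0]'
python3 - <<'E'
from h import *
st();shot("wrist","w18")
plan((480,-100,300,-101))
E
```

```text
clock: 53.13
eef_pos: [614.5, -274.9, 233.4]
eef_rot: [-1.571, 0.0, -1.766]
wrist_force: [-0.1, -0.7, 1.1]
finger_gap: 59.9
clock: 53.72
eef_pos: [615.0, -275.1, 323.1]
eef_rot: [-1.565, -0.002, -1.766]
wrist_force: [-0.2, -0.4, 0.8]
finger_gap: 60.1
t53.72 pos [ 615.  -275.1  323.1] rpy [-8.970e+01 -1.000e-01 -1.012e+02] gap 60.1 F [-0.2 -0.4  0.8] j [-0.47  0.55  0.95 -0.    1.63 -0.28]
row [-145.5   20.7 -166.2] [ 0.  -0.2 -0. ] rows 6.0
```

View pics/w18.png

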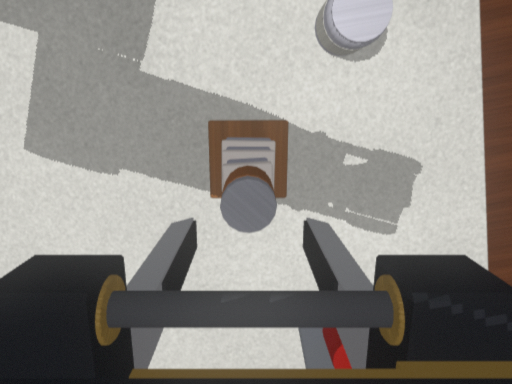

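```bash

python3 -m jog '[-20,0,-25,0,0,0,-50,0,-57,0,0,0,-80,0,-90,0,0,0,-105,0,-120,0,0,0,-125,0,-145,0,0,0,-140,0,-160,0,0,0,-145,0,-166,0,0,0,-145,0,-166,0,0,0,-145,0,-166,0,0,0]'
python3 - <<'E'
from h import *
st();T=shot("top","t9");S=shot("side","s9")
for nm,q in(("T",T),("S",S)):
    for t,z in(("jar",192),("small",142)):
        m=getmask(t,q)
        if m is not None: print(nm,t,m.sum(),np.round(fit(t,[(q,m)],(614.5,-275),z,yaws=[1.4]),3))
for n,p in(("t9",T),("s9",S)):
    c=proj(p,[[614.5,-275,120]])[0].astype(int); y,x=max(0,c[1]-75),max(0,min(c[0]-75,362))
    cv2.imwrite(f'pics/{n}c.png',cv2.resize(p["img"][y:y+150,x:x+150],(600,600),interpolation=cv2.INTER_CUBIC)[:,:,::-1])
E
```

```text
clock: 54.52
eef_pos: [480.2, -100.8, 318.1]
eef_rot: [-1.571, -0.0, -1.766]
wrist_force: [0.1, -0.4, 0.4]
finger_gap: 60.3
t54.52 pos [ 480.2 -100.8  318.1] rpy [ -90.    -0.  -101.2] gap 60.3 F [ 0.1 -0.4  0.4] j [-0.28  0.11  1.54 -0.    1.49 -0.09]
T jar 727.0 [ 6.14158e+02 -2.72027e+02  1.60000e-02  7.40000e-02]
T small 330.0 [ 614.224 -273.233    1.472    0.626]
S jar 780.0 [ 6.14620e+02 -2.72283e+02 -7.80000e-02  1.30000e-01]
S small 383.0 [ 6.12206e+02 -2.75396e+02  1.51800e+00  5.85000e-01]
```

View pics/s9c.png

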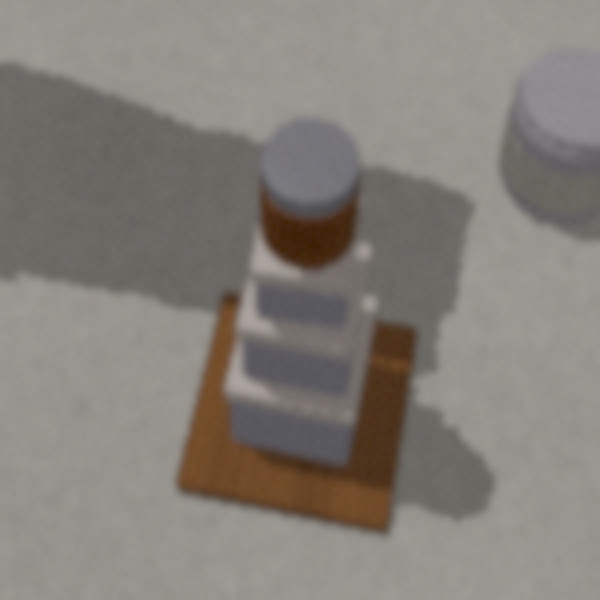

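View pics/s9.png

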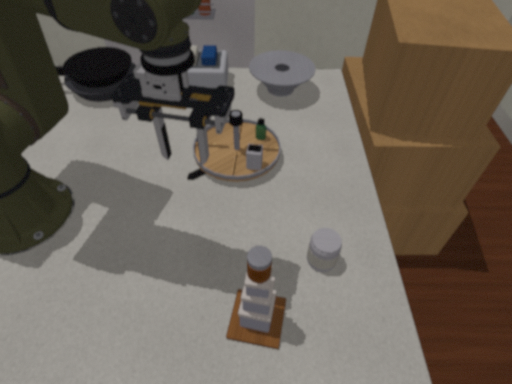

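View pics/t9.png

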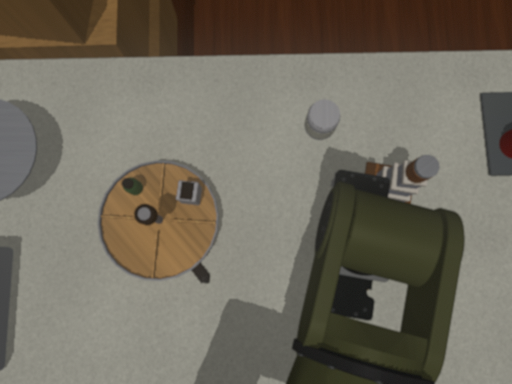

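The tower stands upright: jar at [259, 264] in the side view, tin unmoved. The bottle and the square tin are standing on the disc, and the arm is clear of everything.

```bash
python3 -c "
from cell import manip
print(manip.sign_off())"
```

```text
the job is handed in; nothing more can be done
None
```

The tower is built on the wooden board: large, medium, small, with the amber jar on top. I handed the job in at about 55 s of the 122 s allowed.

I stacked the three canisters first. Then I turned the lazy Susan by its knob, about 116°, until the jar stood at the tongue, and lifted it out from there. At that point the wrist view showed the jar, tongue and shaft in line to about 1 mm.

**Last checks:**
- **Tower:** it stands upright. Camera fits put the four levels within about 3 mm of the board's centre and about 2 mm of each other.
- **Bystanders:** the bottle and the square tin are standing on the disc. The food tin looks unmoved in the pictures; I did not measure it again at the end.
- **Arm:** the gripper is touching nothing. The highest wrist force I read was about 17 N, while turning the knob slightly off its axis.

**What disagreed:**
- Once the arm was clear, the top and side fits of the mostly hidden small canister were poor and differed by 2–3 mm. An overlay from the wrist camera put the large canister about 3.5 mm off, but the other two cameras had it centred to about 1–2 mm, and I trusted those.
- The small canister is turned about 5° relative to the ones below it.
- When the jar was in front, the disc itself was about 3° off, because the jar stood off the centre of its bay. It was also about 3 mm closer to the axis than the front point.

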